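# Clear the jammed bench saw and reset its tripped breaker

### The job

The little bench saw has jammed on a square bar and tripped its breaker, whose handle stands half-way: first push the handle fully off, and leave it off while you draw the bar out from between blade and fence by its free front end and lay it flat on the open bench. Let go, take the bar again by its middle, set it down in the long notched channel of the stock tray, swing the blade guard fully down, and only then throw the breaker handle fully on. Put the bar down without dropping it, and leave the bottle, the screwdriver and the microphone where they are.

Things in the scene. Friction and masses are not known exactly. Their poses are not given: they have to be found in the camera images.
- lever (a joint): angle of the breaker's handle, rad: about 0 (+-0.05) = tripped, half-way; -0.44 = OFF end stop, leaning to the breaker's -x (end nearer the robot); +0.44 = ON end stop, leaning to its +x (end with the black cable gland). A trip latch bars it at about +0.1 until it has once been pushed off beyond -0.36. It stays where it is left; about 3 to 9 N sideways near its tip moves it
- lever_pivot (a point): middle of the handle's hinge line, fixed in the breaker 55 mm above the bench, with the breaker's axes: x from OFF to ON, y along the hinge, z up
- breaker: grey steel enclosure, 134 (x) by 104 (y) mm, fixed on the bench; origin under its centre, 55 mm below the handle's hinge line. On it a black nose 92 by 82 mm, its face 83 mm above the bench; the handle stands up in the middle of the nose, out of a well 52 by 34 mm
- lever_tip (a point): centre of the top end of the handle, 58 mm from the hinge line: when half-way, 113 mm above the bench and 30 mm above the nose's face. The handle is a black block, 14 mm thick in its swing direction, 22 mm wide; the point turns with it
- bar_center (a point): centre of the plain aluminium bar, 140 mm long (its x) and 16 by 16 mm, about 100 g. At first it lies along the saw's x on the saw's table, its -x end toward the robot, between blade (+y side) and fence (-y side), about 4.5 mm from each. Only its front 50 mm (-x end), ahead of the fence, can be gripped there; it is free to be lifted or drawn to -x
- bar: the same bar; origin under its centre, 8 mm below bar_center. The bench in front of the saw, on the robot's side, is kept clear (about x 0.36 to 0.48, y 0.05 to 0.22 m), room to lay the bar down
- saw: small bench saw, grey base with a brass table 220 (x) by 160 mm, fixed on the bench; origin under the base, x away from the robot along the blade. Table top 85 mm above the bench, x = -120 to 100 mm. Blade: y = 0, x = -6 to 66 mm, 20 mm above the table. Fence: x = -55 to 95, y = -26 to -38 mm, 22 mm high. A motor sticks out on the +y side to y = 129 mm
- guard (a joint): angle of the saw's clear blade guard, rad: 0 = fully down on its stop, over the blade; at first raised, 0.8 to 1.0. It stays where it is left; about 2 N at its free edge moves it
- guard_hinge (a point): middle of the guard's hinge line, fixed in the saw 119 mm above the bench, 100 mm behind (+x of) the saw's origin, with the saw's axes: x away from the robot, y along the hinge, z up
- guard_edge (a point): middle of the free front edge of the guard's top plate, upper face, 118 mm from the hinge line; points to the saw's -x when down. The guard is a clear hood: plate 122 long, 36 wide, 3 mm thick, sides 30 mm deep below it, and a steel lip across the free end just beyond this point, standing 8 mm above the plate. It can be pushed down from above
- tray_channel (a point): where the bar's centre lies when stowed: middle of the tray's long channel, 14 mm above the bench (8 mm above the channel's floor), x along the channel. Channel 158 long, 30 mm wide, walls 6 mm thick, tops 30 mm above the bench. Both walls have a finger notch 56 mm wide at mid-length, down to the floor; elsewhere there is no room for fingers beside the bar
- tray: grey plastic stock tray, 170 (x) by 120 mm, fixed on the bench, floor 6 mm thick; origin under its centre. The long channel runs along x at y = +25 mm; beside it on the -y side is an open bay with a few short offcuts near its outer wall, more than 50 mm from the channel's middle line
- bottle: bystander: clear bottle, 56 mm across, 150 mm tall, upright; origin at its underside
- screwdriver: bystander: screwdriver lying on the bench, 170 mm long along its x; origin at its underside
- microphone: bystander: dark microphone standing upright, 44 mm across, 121 mm tall; origin at its underside
Not all that is in view belongs to the job. Of the things that look like the breaker, the smallest one is meant.

How it is judged:
By the outcome, as a careful person would: the job done as asked, in the order asked, and still so for the second after the job is handed in, with the robot touching nothing.
It also fails if it takes over 72 s, if anything falls off the work surface, if the arm or the gripper's body presses on something with over 40 N, if the wrist force passes 120 N, or if a joint passes its speed limit or range.

### The arm

A 6-joint arm with a two-finger parallel gripper is mounted at the origin on the work surface. World frame = base frame: x ahead of the robot, y to its left, z up, the work surface at z = 0. Lengths are in mm, angles in rad, forces in N, time in s.
With the tool pointing down it reaches from about 275 to 1000 mm from the base axis. Payload 8.4 kg.
Tool frame: the origin (TCP) lies at the very end of the fingers, on their centre line; the grasp point (between the pads) lies 19 mm behind it; z points along the fingers, y is the direction in which the jaws open and shut (so a half turn about z gives the same grasp; the last joint's range is limited). The gripper opens to 85 mm and grips with 20 to 120 N. Pads are 22 mm wide; open, the fingers measure 114 mm over their backs; the gripper's body (76 mm by 85 mm) begins 54 mm behind the grasp point. The pads swing forward as they close: fully open they stand 13 mm farther back than shut.
Start: joints at [1.294, 0.353, 1.633, -0, 1.155, -0.002], TCP at [169.595, 601.553, 231.281] pointing down, gripper open.
Joint ranges: [-2.63, 2.63], [-0.92, 2.1], [0.06, 2.66], [-1.3, 4.44], [0, 2.69], [-3.02, 3.02]. Speed limits (rad/s): [2.22, 2.22, 2.79, 3.14, 3.14, 3.14].

### API

Orientations are given as [roll, pitch, yaw] about the fixed x, y, z axes, in that order (R = Rz(yaw) Ry(pitch) Rx(roll)).
In Python, from rig import r gives the robot as it stands.
- The arm moves only by the tool move_arm, never from a script. Its argument "increments" is a list of rows, each an object of numbers: "tx", "ty", "tz": the shift along the tool's x, y, z in cm; "rx", "ry", "rz": the turn, a rotation vector about the tool's x, y, z in degrees; "gripper": the gripper's target within -1 to 1 (fully open at 1, half-way at 0, shut at -1). A call has 1 to 12 rows; each row shifts and turns the commanded pose from where the row before left it, along the tool's axes as they then stand; what a row does not reach is not made up. A row lasts 1/10 s, in which the tool goes at most 50 mm and 8.59 degrees, less where a joint would pass 70% of its speed; a pose out of reach is approached as far as the arm can. A call is refused whole if a number of a shift passes 5 or a number of a turn 8.59, either way. A call with a gripper value outside its range is refused whole. The fingers move at their own pace and stop on an object; "squeeze" is the grip in N (left out, the last holds). Time passes only in rows, so rows that do not move let the fingers close. It gives the time, the measured TCP pose, the force and the opening at its end, in the units of the state.
- r.sense(): the state, without advancing time (a new reading comes with each control period).
- r.grab_frame(name): name is "scene" or "top"; returns (picture, depth): 400x640x3 uint8, red, green, blue; 400x640 float32, mm along the optical axis (not along the pixel's ray), 0 where there is no reading.
- r.camera_model(name): a dict with "fx", "fy", "cx", "cy" (pixels), "R" (3x3) and "t" (3): a world point X has camera coordinates R X + t. Camera axes: x right, y down, z forward; pixel columns grow to the right and rows downward; lengths in mm; the calibration is good to about 2 mm. A picture is of the moment at which its call begins. camera_model takes no time and is no camera call.
- r.sign_off(): hands the job in, once; it reports no verdict.
Trained networks look in the newest picture that a camera, given by its name, has taken for a name from the list of things; names that differ only in an ending like _2 or _b are one class to them, and where a whole thing is asked for, a point or a joint stands for the part that bears it (a point fixed in the world has none). Each returns a list of dicts, best first, with "confidence" (0 to 1); they miss things now and then, are a little off and sometimes report something else, mostly with a low value. They report only what shows in the picture. A call takes as long as a camera call. They do not tell look-alikes from the thing itself.
- r.cut_out(query, camera): "mask" (400x640 bool, what is visible of it) and "bbox" ([left, top, right, bottom] in pixels, round what is visible of it).
- r.place_of(query, camera): "location" ([row, column] in pixels: a listed point, or the origin of a listed thing).
The state is a dict: "clock": time; "qpos": joint angles; "qvel": joint speeds; "joint_efforts": joint torques, N m; "eef_pos": TCP position; "tcp_rot": TCP orientation; "contact_force": force on the tool from outside, world axes, zero at the start; "wrist_torque": the same for the moment, N m; "opening": opening from 0.0 (shut) to 1.0 (fully open).
Only numpy, scipy, OpenCV 4.12 (cv2) and the standard library are available. Lean on these libraries where they do the work, as an engineer would, in place of code of your own. Each camera call takes 0.05 s, during which the arm holds its last target. There are 200 camera calls.

## Working session

There is one attempt and no reset: what is moved stays moved. The work goes in short steps, Python scripts to look and compute and a tool call to move; the robot and the scene stay as the last step left them, time stands still between calls to the robot, and variables do not carry over. Pictures are saved under pics/ and viewed, about 8 in all and at most 12, crops included, and the job is handed in when it is done.

Besides the shell and the picture viewer there is one more tool, called after "Request:" as name([rows], argument=value, ...), one row to a line, values as JSON. move_arm: Moves the arm, as the interface text tells. Its arguments: {"type":"object","properties":{"increments":{"type":"array","items":{"type":"object","properties":{"tx":{"type":"number"},"ty":{"type":"number"},"tz":{"type":"number"},"rx":{"type":"number"},"ry":{"type":"number"},"rz":{"type":"number"},"gripper":{"type":"number"}}}},"squeeze":{"type":"number"}},"required":["increments"]}

```bash
ls; mkdir -p pics
cat > h.py <<'E'
import numpy as np, cv2
from rig import r
def grab(n):
    p,d=r.grab_frame(n); return p,d,r.camera_model(n)
def pix2w(m,row,col,depth):
    c=np.array([(col-m['cx'])/m['fx']*depth,(row-m['cy'])/m['fy']*depth,depth])
    return np.array(m['R']).T@(c-np.array(m['t']))
def at_z(m,row,col,z):
    R=np.array(m['R']);t=np.array(m['t']);o=-R.T@t
    d=R.T@np.array([(col-m['cx'])/m['fx'],(row-m['cy'])/m['fy'],1.])
    return o+d*(z-o[2])/d[2]
def cloud(m,d):
    v,u=np.mgrid[:d.shape[0],:d.shape[1]]
    c=np.stack([(u-m['cx'])/m['fx']*d,(v-m['cy'])/m['fy']*d,d],-1)
    return (c-np.array(m['t']))@np.array(m['R'])
def proj(m,X):
    c=np.array(m['R'])@np.array(X)+np.array(m['t']); return m['fy']*c[1]/c[2]+m['cy'],m['fx']*c[0]/c[2]+m['cx']
E
python3 - <<'E'
from h import *
for n in('scene','top'):
    p,d,m=grab(n); cv2.imwrite(f'pics/{n}0.png',p[:,:,::-1]); np.savez(f'{n}0.npz',p=p,d=d)
    print(n,{k:np.round(v,3).tolist() for k,v in m.items()})
    Zs=dict(lever_tip=113,lever_pivot=55,bar_center=93,guard_hinge=119,guard_edge=200,tray_channel=14,breaker=0,saw=0,tray=0,bottle=0,screwdriver=0,microphone=0)
    for q,z in Zs.items():
        for o in r.place_of(q,n)[:4]:
            a,b=o['location']; print(q,round(o['confidence'],2),round(a),round(b),at_z(m,a,b,z).round(0))
print(r.sense())
E
```

```text
pics
scene {'fx': 362.343, 'fy': 362.343, 'cx': 323.461, 'cy': 194.944, 'R': [[0.266, 0.964, 0.004], [0.73, -0.199, -0.654], [-0.629, 0.177, -0.757]], 't': [-149.61, -292.559, 1343.695]}
lever_tip 0.75 130 163 [ 123. -390.  113.]
lever_tip 0.62 221 296 [571. -74. 113.]
lever_pivot 0.7 151 173 [ 160. -377.   55.]
lever_pivot 0.64 115 395 [169. 367.  55.]
bar_center 0.61 213 385 [591. 156.  93.]
guard_hinge 0.95 253 414 [733. 164. 119.]
guard_edge 0.95 203 406 [651. 167. 200.]
breaker 0.94 246 296 [568. -77.   0.]
breaker 0.78 132 390 [192. 347.   0.]
breaker 0.72 170 182 [ 190. -367.    0.]
saw 0.89 247 392 [638. 170.   0.]
saw 0.51 213 388 [528. 202.   0.]
tray 0.71 239 195 [ 472. -339.    0.]
bottle 0.57 315 263 [ 733. -194.    0.]
screwdriver 0.85 329 336 [810. -39.   0.]
microphone 0.91 174 413 [403. 340.   0.]
microphone 0.31 230 204 [ 449. -314.    0.]
top {'fx': 389.859, 'fy': 389.859, 'cx': 315.86, 'cy': 195.014, 'R': [[0.016, -1.0, 0.002], [-0.976, -0.016, -0.217], [0.217, 0.002, -0.976]], 't': [12.691, 509.268, 1244.92]}
lever_tip 0.66 296 200 [180. 364. 113.]
lever_tip 0.47
[... 724 characters left out ...]
ne 0.78 230 216 [393. 359.   0.]
{'clock': 1.3, 'qpos': array([ 1.29358207e+00,  3.52982984e-01,  1.63339764e+00, -1.70625530e-05,
        1.15518582e+00, -2.38342892e-03]), 'qvel': array([ 0.00030109,  0.00038387,  0.00105136,  0.00134205, -0.00071706,
        0.00091662]), 'joint_efforts': array([ 2.05171069e-03, -6.05156493e+01, -3.42445993e+01,  6.72557894e-05,
        1.03601480e-03,  3.03976492e-05]), 'eef_pos': array([169.61288707, 601.55506019, 231.29261232]), 'tcp_rot': array([3.14156649e+00, 1.56726048e-05, 2.86676871e+00]), 'contact_force': array([ 0.48467211,  0.31631171, -0.45308255]), 'wrist_torque': array([ 0.01461596, -0.00465018, -0.02676433]), 'opening': 1.0061478779220459}
```

View pics/scene0.png

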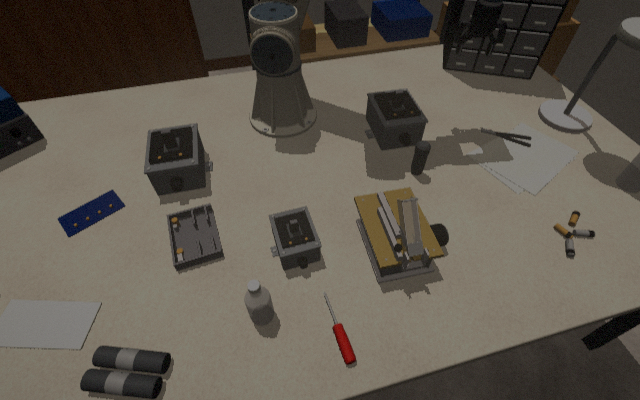

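View pics/top0.png

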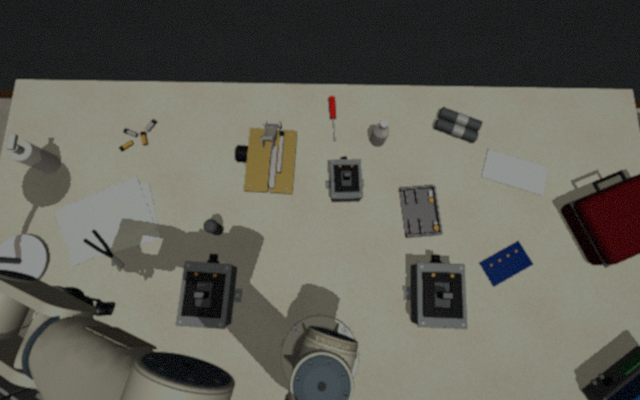

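```bash
cat > fit.py <<'E'
from h import *
def region(n,x0,x1,y0,y1,z0,z1,f=None):
    a=np.load(f'{n}0.npz');m=r.camera_model(n);P=cloud(m,a['d']);p=a['p'].astype(int)
    k=(a['d']>0)&(P[...,0]>x0)&(P[...,0]<x1)&(P[...,1]>y0)&(P[...,1]<y1)&(P[...,2]>z0)&(P[...,2]<z1)
    if f: k&=f(p)
    return P[k]
def rect(Q):
    (c,s,a)=cv2.minAreaRect(Q[:,:2].astype(np.float32)); return np.round(c,1),np.round(s,1),round(a,1),'z',np.round(np.percentile(Q[:,2],[5,50,95]),1),len(Q)
for n in('top','scene'):
    print(n)
    for nm,b in dict(nose=(490,650,-160,0,78,90),breaker_all=(480,660,-160,10,15,90),brLever=(500,640,-140,-10,95,125),table=(480,800,60,300,78,92),barfence=(480,800,60,300,97,104),fence=(480,800,60,300,104.5,112),guard=(480,800,60,300,125,260),tray=(380,560,-420,-250,24,36),trayall=(380,560,-420,-250,12,40),mic=(340,460,300,420,60,130)).items():
        f=None
        if nm=='table': f=lambda p:(p[...,0]-p[...,2])>40
        Q=region(n,*b,f)
        print(nm,rect(Q) if len(Q)>5 else len(Q))
    d=np.load(f'{n}0.npz')['d'];m=r.camera_model(n);P=cloud(m,d)
    B=region(n,300,480,50,220,-20,20); print('bench z',np.median(B[:,2]))
    for q in ('lever_tip','breaker','guard','bar','tray','saw'):
        for o in r.cut_out(q,n)[:3]:
            k=o['mask']&(d>0); 
            if k.sum()<5: continue
            print(q,round(o['confidence'],2),o['bbox'],k.sum(),np.median(P[k],0).round(),rect(P[k])[:3],P[k][:,2].max().round())
E
python3 fit.py
python3 - <<'E'
import cv2,numpy as np
t=cv2.imread('pics/top0.png');s=cv2.imread('pics/scene0.png')
a=cv2.resize(t[110:250,230:450],(800,509),interpolation=cv2.INTER_CUBIC)
cv2.imwrite('pics/c1.png',cv2.convertScaleAbs(a,alpha=1.6))
b=cv2.resize(s[180:280,160:460],(800,267),interpolation=cv2.INTER_CUBIC);c=cv2.resize(s[180:280,340:450],(363,330),interpolation=cv2.INTER_CUBIC)
can=np.zeros((600,800,3),np.uint8);can[:267]=b;can[268:598,:363]=c
can[268:598,370:737]=cv2.resize(s[200:275,260:343],(367,330),interpolation=cv2.INTER_CUBIC)
cv2.imwrite('pics/c2.png',cv2.convertScaleAbs(can,alpha=1.5))
E
```

```text
top
nose (array([560.3, -77.5]), array([122.4,  98.9]), 0.5, 'z', array([78.6, 82. , 86.6]), 517)
breaker_all (array([572.2, -76.2]), array([153.8, 103.9]), 2.8, 'z', array([42.5, 75.6, 85.2]), 1273)
brLever (array([564.5, -75.7]), array([13.7, 20.4]), 2.7, 'z', array([ 97.3, 110.7, 116.2]), 41)
table (array([619.8, 175.9]), array([160.5, 219.4]), 87.3, 'z', array([79.9, 84. , 88.2]), 2205)
barfence (array([622.9, 156.4]), array([ 38.5, 201.3]), 87.4, 'z', array([ 97.7, 100.6, 103.7]), 220)
fence (array([637.1, 151. ]), array([223.2,  61.4]), 9.6, 'z', array([104.6, 106.8, 110.2]), 112)
guard (array([683.8, 176.3]), array([ 49.4, 119.6]), 85.0, 'z', array([128.6, 172.2, 214.5]), 241)
tray (array([ 467. , -334.2]), array([171.3, 118.5]), 6.5, 'z', array([24.7, 28.5, 33.1]), 380)
trayall (array([ 467.3, -333.4]), array([171.1, 120. ]), 5.5, 'z', array([13.1, 26.5, 32.4]), 584)
mic (array([390.6, 352.3]), array([41.3, 40.3]), 88.8, 'z', array([ 71.3, 114.8, 121.4]), 193)
bench z -0.851424578023244
lever_tip 0.46 [438.8, 291.6, 452.2, 298.7] 122 [ 193. -357.  159.] (array([ 193.7, -363.6
[... 2543 characters left out ...]
.7, 319.4, 267.7] 2380 [595. -82.  76.] (array([577.8, -85.5]), array([154.4, 117. ]), 1.4) 117.0
breaker 0.62 [364.7, 89.5, 428.1, 150.5] 2897 [241. 332. 106.] (array([132. , 375.5]), array([190.2, 362.8]), 68.7) 167.0
guard 0.96 [396.1, 194.6, 424.2, 258.4] 1117 [687. 166. 165.] (array([645.2, 187.3]), array([ 72. , 196.1]), 65.4) 220.0
bar 0.71 [377.4, 190.7, 400.0, 237.6] 397 [598. 160. 102.] (array([550.7, 170.7]), array([ 38.6, 229.8]), 77.7) 110.0
tray 0.96 [165.7, 203.2, 224.9, 272.4] 2817 [ 471. -339.   10.] (array([ 456.6, -342. ]), array([202.7, 130. ]), 5.7) 37.0
saw 0.88 [354.9, 188.5, 449.2, 283.7] 5542 [677. 153.  87.] (array([597. , 201.5]), array([217.3, 305.4]), 87.3) 220.0
```

View pics/c1.png

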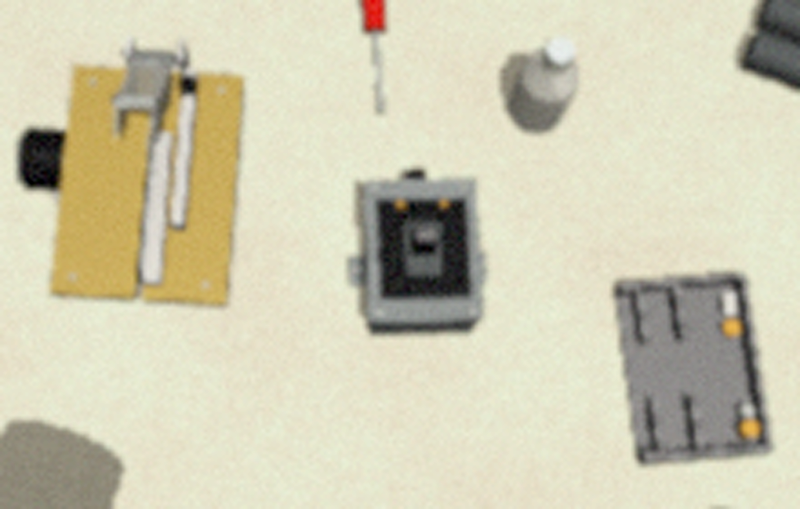

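View pics/c2.png

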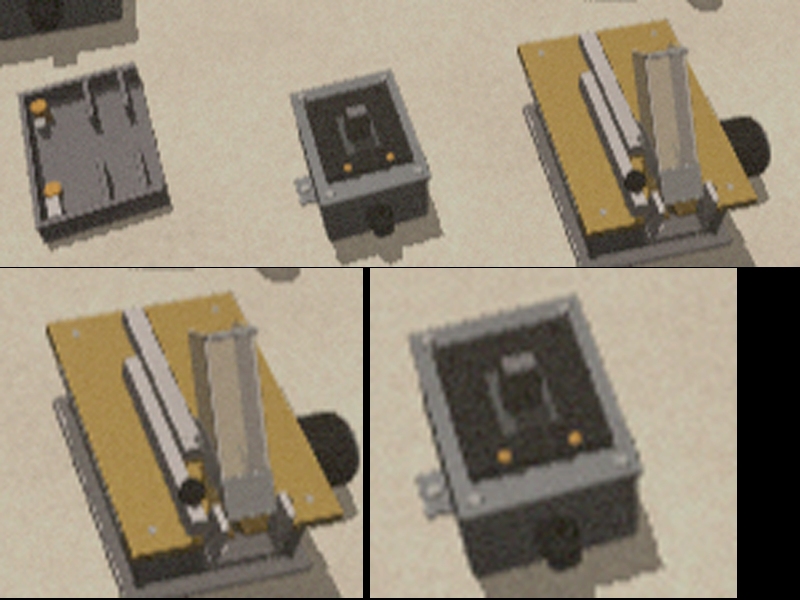

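The small breaker is at top-view pixel (345,180), with its gland toward +x. The saw is at (270,165), and the bar lies beside the fence. The tray is at (419,211), with its notched channel on the left (+y). The two cameras agree to about 3 mm, so I'm using the averages: breaker (564,-77.5) at yaw 2.6°, saw (631,174) at yaw -2.7°, tray (468.5,-334.8) at yaw 5.8°. I'll start with the breaker.

Request:
move_arm([
  {"rz": -6.1,"gripper": -1},
  {"rz": -6.1,"gripper": -1},
  {"rz": -6.1,"gripper": -1},
  {"tx": -2,"ty": -3.5},
  {"tx": -2,"ty": -3.5},
  {"tx": -2,"ty": -3.5},
  {"tx": -2,"ty": -3.5},
  {"tx": -2,"ty": -3.5},
  {"tx": -2,"ty": -3.5},
  {"tx": -2,"ty": -3.5},
  {"tx": -2,"ty": -3.5},
  {"tx": -2,"ty": -3.5},
], squeeze=40)

```text
invalid input
```

Request:
move_arm([
  {"tx": -2,"ty": -3.5},
  {"tx": -2,"ty": -3.5},
  {"tx": -2,"ty": -3.5},
  {"tx": -2,"ty": -3.5},
  {"tx": -2,"ty": -3.5},
  {"tx": -2,"ty": -3.5},
  {"tx": -2,"ty": -3.5},
  {"tx": -2,"ty": -3.5},
  {"tx": -2,"ty": -3.5},
  {"tx": -2,"ty": -3.5},
  {"tx": -2,"ty": -3.5},
  {},
])

```text
invalid input
```

Request:
move_arm([
  {"tx": 0,"ty": 0,"tz": 0,"rx": 0,"ry": 0,"rz": -6.1,"gripper": -1},
  {"tx": 0,"ty": 0,"tz": 0,"rx": 0,"ry": 0,"rz": -6.1,"gripper": -1},
  {"tx": 0,"ty": 0,"tz": 0,"rx": 0,"ry": 0,"rz": -6.1,"gripper": -1},
], squeeze=40)

```text
clock: 2.2
eef_pos: [169.6, 601.5, 231.3]
tcp_rot: [-3.142, 0.0, -3.093]
contact_force: [0.5, -0.6, -0.4]
opening: 0.516
```

Request:
move_arm([
  {"tx": -2,"ty": -3.5,"gripper": -1},
  {"tx": -2,"ty": -3.5,"gripper": -1},
  {"tx": -2,"ty": -3.5,"gripper": -1},
  {"tx": -2,"ty": -3.5,"gripper": -1},
  {"tx": -2,"ty": -3.5,"gripper": -1},
  {"tx": -2,"ty": -3.5,"gripper": -1},
  {"tx": -2,"ty": -3.5,"gripper": -1},
  {"tx": -2,"ty": -3.5,"gripper": -1},
  {"tx": -2,"ty": -3.5,"gripper": -1},
  {"tx": -2,"ty": -3.5,"gripper": -1},
])

```text
invalid input
```

Request:
move_arm([
  {"tx": -2,"ty": -3.5,"tz": 0,"rx": 0,"ry": 0,"rz": 0,"gripper": -1},
  {"tx": -2,"ty": -3.5,"tz": 0,"rx": 0,"ry": 0,"rz": 0,"gripper": -1},
  {"tx": -2,"ty": -3.5,"tz": 0,"rx": 0,"ry": 0,"rz": 0,"gripper": -1},
  {"tx": -2,"ty": -3.5,"tz": 0,"rx": 0,"ry": 0,"rz": 0,"gripper": -1},
  {"tx": -2,"ty": -3.5,"tz": 0,"rx": 0,"ry": 0,"rz": 0,"gripper": -1},
  {"tx": -2,"ty": -3.5,"tz": 0,"rx": 0,"ry": 0,"rz": 0,"gripper": -1},
  {"tx": -2,"ty": -3.5,"tz": 0,"rx": 0,"ry": 0,"rz": 0,"gripper": -1},
  {"tx": -2,"ty": -3.5,"tz": 0,"rx": 0,"ry": 0,"rz": 0,"gripper": -1},
  {"tx": -2,"ty": -3.5,"tz": 0,"rx": 0,"ry": 0,"rz": 0,"gripper": -1},
  {"tx": -2,"ty": -3.5,"tz": 0,"rx": 0,"ry": 0,"rz": 0,"gripper": -1},
])

```text
clock: 3.2
eef_pos: [385.7, 259.4, 231.6]
tcp_rot: [3.141, 0.001, -3.097]
contact_force: [-0.0, 1.5, 0.4]
opening: 0.001
```

Request:
move_arm([
  {"tx": -2,"ty": -3.5,"tz": 0,"rx": 0,"ry": 0,"rz": 0,"gripper": -1},
  {"tx": -2,"ty": -3.5,"tz": 0,"rx": 0,"ry": 0,"rz": 0,"gripper": -1},
  {"tx": -2,"ty": -3.5,"tz": 0,"rx": 0,"ry": 0,"rz": 0,"gripper": -1},
  {"tx": -2,"ty": -3.5,"tz": 0,"rx": 0,"ry": 0,"rz": 0,"gripper": -1},
  {"tx": -2,"ty": -3.5,"tz": 0,"rx": 0,"ry": 0,"rz": 0,"gripper": -1},
  {"tx": -2,"ty": -3.5,"tz": 0,"rx": 0,"ry": 0,"rz": 0,"gripper": -1},
  {"tx": -2,"ty": -3.5,"tz": 0,"rx": 0,"ry": 0,"rz": 0,"gripper": -1},
  {"tx": -2,"ty": -3.5,"tz": 0,"rx": 0,"ry": 0,"rz": 0,"gripper": -1},
  {"tx": -2,"ty": -3.5,"tz": 0,"rx": 0,"ry": 0,"rz": 0,"gripper": -1},
  {"tx": -2,"ty": -3.5,"tz": 0,"rx": 0,"ry": 0,"rz": 0,"gripper": -1},
  {"tx": 0,"ty": 0,"tz": 0,"rx": 0,"ry": 0,"rz": 0,"gripper": -1},
])

```text
clock: 4.3
eef_pos: [602.6, -83.7, 231.2]
tcp_rot: [-3.14, 0.002, -3.1]
contact_force: [0.0, 0.1, -0.2]
opening: 0.001
```

Request:
move_arm([
  {"tx": 0,"ty": 0.8,"tz": 3,"rx": 0,"ry": 0,"rz": 0,"gripper": -1},
  {"tx": 0,"ty": 0,"tz": 3.6,"rx": 0,"ry": 0,"rz": 0,"gripper": -1},
  {"tx": 0,"ty": 0,"tz": 3.5,"rx": 0,"ry": 0,"rz": 0,"gripper": -1},
  {"tx": 0,"ty": 0,"tz": 2,"rx": 0,"ry": 0,"rz": 0,"gripper": -1},
  {"tx": 0,"ty": 0,"tz": 1.5,"rx": 0,"ry": 0,"rz": 0,"gripper": -1},
  {"tx": 0.6,"ty": 0,"tz": 0,"rx": 0,"ry": 0,"rz": 0,"gripper": -1},
  {"tx": 0.5,"ty": 0,"tz": 0,"rx": 0,"ry": 0,"rz": 0,"gripper": -1},
  {"tx": 0.5,"ty": 0,"tz": 0,"rx": 0,"ry": 0,"rz": 0,"gripper": -1},
  {"tx": 0.4,"ty": 0,"tz": 0,"rx": 0,"ry": 0,"rz": 0,"gripper": -1},
  {"tx": 0.4,"ty": 0,"tz": 0,"rx": 0,"ry": 0,"rz": 0,"gripper": -1},
])

```text
clock: 5.3
eef_pos: [577.1, -73.1, 96.7]
tcp_rot: [-3.141, 0.003, -3.097]
contact_force: [2.3, 0.2, 2.6]
opening: 0.007
```

Request:
move_arm([
  {"tx": 0.4,"ty": 0,"tz": 0,"rx": 0,"ry": 0,"rz": 0,"gripper": -1},
  {"tx": 0.4,"ty": 0,"tz": 0,"rx": 0,"ry": 0,"rz": 0,"gripper": -1},
])

```text
clock: 5.5
eef_pos: [570.6, -73.5, 96.5]
tcp_rot: [-3.141, 0.006, -3.097]
contact_force: [10.8, 1.4, -2.7]
opening: 0.004
```

Request:
move_arm([
  {"tx": 0.3,"ty": 0,"tz": 0,"rx": 0,"ry": 0,"rz": 0,"gripper": -1},
  {"tx": 0.3,"ty": 0,"tz": 0,"rx": 0,"ry": 0,"rz": 0,"gripper": -1},
])

```text
clock: 5.7
eef_pos: [565.4, -73.8, 96.4]
tcp_rot: [-3.141, 0.008, -3.097]
contact_force: [12.9, 1.0, -3.0]
opening: 0.003
```

Request:
move_arm([
  {"tx": 0.2,"ty": 0,"tz": 0,"rx": 0,"ry": 0,"rz": 0,"gripper": -1},
  {"tx": 0,"ty": 0,"tz": 0,"rx": 0,"ry": 0,"rz": 0,"gripper": -1},
])

```text
clock: 5.9
eef_pos: [563.1, -74.0, 96.4]
tcp_rot: [-3.141, 0.007, -3.097]
contact_force: [9.1, 0.7, -1.9]
opening: -0.004
```

Request:
move_arm([
  {"tx": 0.2,"ty": 0,"tz": 0,"rx": 0,"ry": 0,"rz": 0,"gripper": -1},
  {"tx": 0,"ty": 0,"tz": 0,"rx": 0,"ry": 0,"rz": 0,"gripper": -1},
])

```text
clock: 6.1
eef_pos: [562.5, -74.1, 96.8]
tcp_rot: [-3.14, 0.01, -3.097]
contact_force: [14.4, 2.3, -3.2]
opening: 0.001
```

Request:
move_arm([
  {"tx": 0.2,"ty": 0,"tz": 0,"rx": 0,"ry": 0,"rz": 0,"gripper": -1},
  {"tx": 0,"ty": 0,"tz": 0,"rx": 0,"ry": 0,"rz": 0,"gripper": -1},
])

```text
clock: 6.3
eef_pos: [562.0, -74.2, 97.2]
tcp_rot: [-3.14, 0.013, -3.097]
contact_force: [18.1, 1.2, -2.9]
opening: -0.001
```

Request:
move_arm([
  {"tx": -1,"ty": 0,"tz": 0,"rx": 0,"ry": 0,"rz": 0,"gripper": -1},
  {"tx": 0,"ty": 0,"tz": -4,"rx": 0,"ry": 0,"rz": 0,"gripper": -1},
  {"tx": 0,"ty": 0,"tz": -4,"rx": 0,"ry": 0,"rz": 5.2,"gripper": -1},
  {"tx": 0.5,"ty": 4,"tz": 0,"rx": 0,"ry": 0,"rz": 0,"gripper": 0.1},
  {"tx": 0.5,"ty": 4,"tz": 0,"rx": 0,"ry": 0,"rz": 0,"gripper": 0.1},
  {"tx": 0.5,"ty": 4,"tz": 0,"rx": 0,"ry": 0,"rz": 0,"gripper": 0.1},
  {"tx": 0.5,"ty": 4,"tz": 0,"rx": 0,"ry": 0,"rz": 0,"gripper": 0.1},
  {"tx": 0.5,"ty": 4,"tz": 0,"rx": 0,"ry": 0,"rz": 0,"gripper": 0.1},
  {"tx": 0.5,"ty": 3.7,"tz": 0,"rx": 0,"ry": 0,"rz": 0,"gripper": 0.1},
  {"tx": 0,"ty": 0,"tz": 0,"rx": 0,"ry": 0,"rz": 0,"gripper": 0.1},
])

```text
clock: 7.3
eef_pos: [545.8, 168.1, 175.0]
tcp_rot: [3.141, -0.002, 3.099]
contact_force: [0.7, 0.2, 0.1]
opening: 0.55
```

Run:
```python
from h import *
n='scene'; p,d,m=grab(n); P=cloud(m,d)
s=p[:,:,::-1]
a=cv2.resize(s[195:275,255:335],(500,500),interpolation=cv2.INTER_CUBIC)
cv2.imwrite('pics/c3.png',cv2.convertScaleAbs(a,alpha=1.6))
for q in('lever_tip',):
    for o in r.cut_out(q,n)[:4]:
        k=o['mask']&(d>0);Q=P[k];Q=Q[(Q[:,2]>90)&(np.abs(Q[:,0]-565)<80)]
        if len(Q)>5: print(q,o['confidence'],Q.mean(0),Q.max(0),Q.min(0))
    for o in r.place_of(q,n)[:4]: print(o, at_z(m,*o['location'],108))
k=(np.abs(P[...,0]-562)<60)&(np.abs(P[...,1]+77)<45)&(P[...,2]>95)&(P[...,2]<130);Q=P[k];print(len(Q),Q[Q[:,2]>103].mean(0))
print(r.sense()['eef_pos'],r.sense()['qpos'])
```

```text
lever_tip 0.5 [550.12350376 -80.47195073 102.69609034] [559.79692649 -69.39289071 112.52302743] [534.90828533 -91.0691016   90.15535143]
{'location': [128.3, 165.6], 'confidence': 0.65} [ 109.12037246 -384.02350587  108.        ]
{'location': [215.5, 291.3], 'confidence': 0.43} [546.10991889 -79.37674926 108.        ]
80 [546.41402685 -80.18650458 108.19835245]
[546.41976715 164.109852   174.92976415] [ 2.89439493e-01  3.30879107e-01  1.80385806e+00 -5.96388781e-04
  1.00837782e+00 -1.23564041e+00]
```

Request:
move_arm([
  {"tx": 0,"ty": 0,"tz": 3,"rx": 0,"ry": 0,"rz": 0,"gripper": 0.1},
  {"tx": 0,"ty": 0,"tz": 3,"rx": 0,"ry": 0,"rz": 0,"gripper": 0.1},
  {"tx": 0,"ty": 0,"tz": 1.5,"rx": 0,"ry": 0,"rz": 0,"gripper": 0.1},
  {"tx": 0,"ty": 0,"tz": 1,"rx": 0,"ry": 0,"rz": 0,"gripper": 0.1},
  {"tx": 0,"ty": 0,"tz": 0,"rx": 0,"ry": 0,"rz": 0,"gripper": 0.1},
])

```text
clock: 7.95
eef_pos: [546.6, 163.8, 89.4]
tcp_rot: [-3.141, -0.002, 3.095]
contact_force: [0.8, 0.5, 0.5]
opening: 0.549
```

Request:
move_arm([
  {"tx": 0,"ty": 0,"tz": 0,"rx": 0,"ry": 0,"rz": 0,"gripper": -1},
  {"tx": 0,"ty": 0,"tz": 0,"rx": 0,"ry": 0,"rz": 0,"gripper": -1},
  {"tx": 0,"ty": 0,"tz": 0,"rx": 0,"ry": 0,"rz": 0,"gripper": -1},
  {"tx": 0,"ty": 0,"tz": 0,"rx": 0,"ry": 0,"rz": 0,"gripper": -1},
  {"tx": 0,"ty": 0,"tz": 0,"rx": 0,"ry": 0,"rz": 0,"gripper": -1},
], squeeze=60)

```text
clock: 8.45
eef_pos: [548.0, 164.9, 91.7]
tcp_rot: [3.141, 0.002, 3.096]
contact_force: [-0.8, -0.8, 6.8]
opening: 0.166
```

Request:
move_arm([
  {"tx": 0,"ty": 0,"tz": -0.6,"rx": 0,"ry": 0,"rz": 0,"gripper": -1},
  {"tx": 1,"ty": 0,"tz": 0,"rx": 0,"ry": 0,"rz": 0,"gripper": -1},
  {"tx": 1.5,"ty": 0,"tz": 0,"rx": 0,"ry": 0,"rz": 0,"gripper": -1},
  {"tx": 1.5,"ty": 0,"tz": 0,"rx": 0,"ry": 0,"rz": 0,"gripper": -1},
])

```text
clock: 8.85
eef_pos: [505.8, 166.5, 96.3]
tcp_rot: [-3.142, -0.0, 3.095]
contact_force: [-0.2, -1.0, -0.5]
opening: 0.165
```

Request:
move_arm([
  {"tx": 2,"ty": 0,"tz": 0,"rx": 0,"ry": 0,"rz": 0,"gripper": -1},
  {"tx": 2,"ty": 0,"tz": 0,"rx": 0,"ry": 0,"rz": 0,"gripper": -1},
  {"tx": 2,"ty": 0,"tz": 0,"rx": 0,"ry": 0,"rz": 0,"gripper": -1},
  {"tx": 2,"ty": 0,"tz": 0,"rx": 0,"ry": 0,"rz": 0,"gripper": -1},
  {"tx": 2,"ty": -1.5,"tz": 0,"rx": 0,"ry": 0,"rz": 0,"gripper": -1},
  {"tx": 2,"ty": -1.5,"tz": 0,"rx": 0,"ry": 0,"rz": 0,"gripper": -1},
  {"tx": 1.5,"ty": 0,"tz": 0,"rx": 0,"ry": 0,"rz": 0,"gripper": -1},
  {"tx": 0,"ty": 0,"tz": 0,"rx": 0,"ry": 0,"rz": 0,"gripper": -1},
])

```text
clock: 9.65
eef_pos: [368.6, 142.6, 96.2]
tcp_rot: [-3.141, -0.001, 3.095]
contact_force: [0.5, 0.2, -1.1]
opening: 0.165
```

Run:
```python
from h import *
for n in('top','scene'):
    p,d,m=grab(n); P=cloud(m,d)
    if n=='scene': cv2.imwrite('pics/s4.png',cv2.convertScaleAbs(cv2.resize(p[90:250,260:500,::-1],(720,480)),alpha=1.5))
    for o in r.cut_out('bar',n)[:3]:
        k=o['mask']&(d>0);Q=P[k];print(n,round(o['confidence'],2),o['bbox'],np.median(Q,0).round(1),np.percentile(Q,5,0).round(),np.percentile(Q,95,0).round())
print(r.sense()['eef_pos'],r.sense()['tcp_rot'],r.sense()['contact_force'],r.sense()['opening'])
```

```text
scene 0.51 [355.0, 150.6, 365.7, 186.7] [432.9 139.4 106.7] [360. 131.   2.] [488. 166. 109.]
[372.18620872 143.51712168  96.59528745] [3.14093836e+00 1.51041997e-03 3.09576513e+00] [ 0.7230415   0.0499355  -1.48947022] 0.16301727986087167
```

View pics/s4.png

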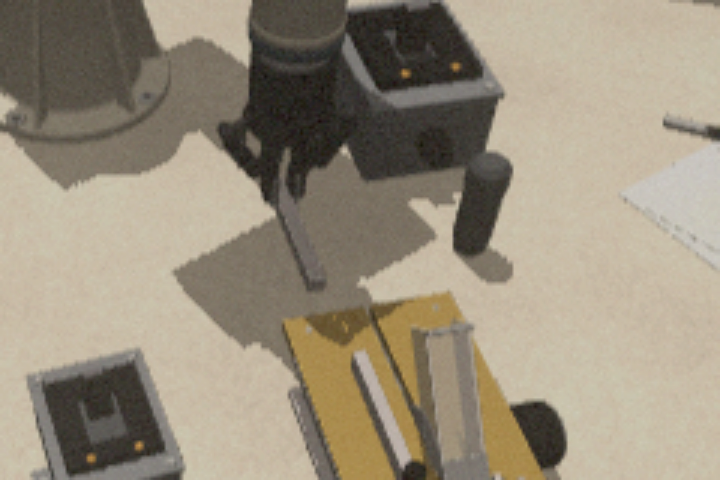

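The bar is held level and clear of the saw, running from pixel (285,150) to (315,280) in the crop. The breaker handle is leaning to OFF. Next I lower the bar onto the bench.

Request:
move_arm([
  {"tx": 0,"ty": 0,"tz": 3,"rx": 0,"ry": 0,"rz": 0,"gripper": -1},
  {"tx": 0,"ty": 0,"tz": 3,"rx": 0,"ry": 0,"rz": 0,"gripper": -1},
  {"tx": 0,"ty": 0,"tz": 2,"rx": 0,"ry": 0,"rz": 0,"gripper": -1},
  {"tx": 0,"ty": 0,"tz": 0.5,"rx": 0,"ry": 0,"rz": 0,"gripper": -1},
  {"tx": 0,"ty": 0,"tz": 0.2,"rx": 0,"ry": 0,"rz": 0,"gripper": -1},
  {"tx": 0,"ty": 0,"tz": 0,"rx": 0,"ry": 0,"rz": 0,"gripper": -1},
  {"tx": 0,"ty": 0,"tz": 0,"rx": 0,"ry": 0,"rz": 0,"gripper": -1},
])

```text
clock: 10.55
eef_pos: [371.7, 143.1, 10.1]
tcp_rot: [3.141, 0.002, 3.095]
contact_force: [-0.4, 0.2, -1.0]
opening: 0.163
```

Request:
move_arm([
  {"tx": 0,"ty": 0,"tz": 0.2,"rx": 0,"ry": 0,"rz": 0,"gripper": -1},
  {"tx": 0,"ty": 0,"tz": 0,"rx": 0,"ry": 0,"rz": 0,"gripper": -1},
])

```text
clock: 10.75
eef_pos: [371.2, 142.9, 7.7]
tcp_rot: [3.141, 0.001, 3.095]
contact_force: [0.0, -0.8, -0.8]
opening: 0.165
```

Request:
move_arm([
  {"tx": 0,"ty": 0,"tz": 0.1,"rx": 0,"ry": 0,"rz": 0,"gripper": -1},
  {"tx": 0,"ty": 0,"tz": 0,"rx": 0,"ry": 0,"rz": 0,"gripper": -1},
])

```text
clock: 10.95
eef_pos: [371.1, 142.9, 6.6]
tcp_rot: [3.141, 0.001, 3.095]
contact_force: [-1.2, -1.3, 6.1]
opening: 0.166
```

Request:
move_arm([
  {"tx": 0,"ty": 0,"tz": 0.1,"rx": 0,"ry": 0,"rz": 0,"gripper": -1},
  {"tx": 0,"ty": 0,"tz": 0,"rx": 0,"ry": 0,"rz": 0,"gripper": -1},
])

```text
clock: 11.15
eef_pos: [371.1, 142.9, 6.5]
tcp_rot: [3.141, 0.001, 3.095]
contact_force: [-5.4, -2.6, 29.8]
opening: 0.161
```

Request:
move_arm([
  {"tx": 0,"ty": 0,"tz": -0.1,"rx": 0,"ry": 0,"rz": 0,"gripper": -1},
  {"tx": 0,"ty": 0,"tz": 0,"rx": 0,"ry": 0,"rz": 0,"gripper": -0.3},
  {"tx": 0,"ty": 0,"tz": 0,"rx": 0,"ry": 0,"rz": 0,"gripper": 0.1},
  {"tx": 0,"ty": 0,"tz": 0,"rx": 0,"ry": 0,"rz": 0,"gripper": 0.1},
  {"tx": 0,"ty": 0,"tz": -1,"rx": 0,"ry": 0,"rz": 0,"gripper": 0.1},
  {"tx": 0,"ty": 0,"tz": -4,"rx": 0,"ry": 0,"rz": 0,"gripper": 0.1},
  {"tx": 0,"ty": 0,"tz": -5,"rx": 0,"ry": 0,"rz": 0,"gripper": 0.1},
  {"tx": 0,"ty": 0,"tz": -5,"rx": 0,"ry": 0,"rz": 0,"gripper": 0.1},
])

```text
clock: 11.95
eef_pos: [370.0, 142.5, 158.3]
tcp_rot: [-3.141, -0.001, 3.095]
contact_force: [1.2, 0.4, 0.0]
opening: 0.551
```

```bash
cat > barpos.py <<'E'
from h import *
import sys
def find(ztop,x0,x1,y0,y1,ns=('top','scene'),bias={'top':(1.5,-1.3),'scene':(-1.5,1.3)}):
    for n in ns:
        p,d,m=grab(n); P=cloud(m,d)
        for o in r.cut_out('bar',n)[:3]:
            K=(o['mask']&(d>0))
            Q=P[K];k=(Q[:,0]>x0)&(Q[:,0]<x1)&(Q[:,1]>y0)&(Q[:,1]<y1)
            if k.sum()<20: print(n,'skip',o['bbox'],o['confidence']);continue
            # project mask pixels on plane ztop, fit rectangle
            pts=np.argwhere(o['mask']);W=np.array([at_z(m,a,b,ztop)[:2] for a,b in pts]).astype(np.float32)
            c,s,a=cv2.minAreaRect(W)
            T=Q[k&(np.abs(Q[:,2]-ztop)<6)]
            print(n,round(o['confidence'],2),'plane',np.round(c,1),np.round(s,1),round(a,1),'| cloud',[np.round(v,1) for v in cv2.minAreaRect(T[:,:2].astype(np.float32))] if len(T)>5 else None,len(T), 'z',np.percentile(Q[k][:,2],[5,50,95]).round(1))
E
python3 - <<'E'
from barpos import *
find(16,330,520,60,240)
print(r.sense()['eef_pos'],r.sense()['tcp_rot'])
E
```

```text
scene 0.62 plane [399.9 140. ] [ 23.4 107.9] 87.2 | cloud [array([400.7, 140.8]), array([ 17.1, 108.8]), np.float64(88.1)] 155 z [ 2.  17.  20.1]
[371.57249815 143.08325974 157.89157901] [3.14012763 0.00338086 3.09543505]
```

Request:
move_arm([
  {"tx": 0,"ty": -4,"tz": 0,"rx": 0,"ry": 0,"rz": 0,"gripper": 0.1},
  {"tx": 0,"ty": -5,"tz": 0,"rx": 0,"ry": 0,"rz": 0,"gripper": 0.1},
  {"tx": 0,"ty": -5,"tz": 0,"rx": 0,"ry": 0,"rz": 0,"gripper": 0.1},
  {"tx": 0,"ty": -4,"tz": 0,"rx": 0,"ry": 0,"rz": 0,"gripper": 0.1},
])

```text
clock: 12.55
eef_pos: [360.7, -38.8, 155.0]
tcp_rot: [-3.142, -0.003, 3.096]
contact_force: [0.8, 0.5, -0.2]
opening: 0.551
```

Run:
```python
from barpos import *
find(16,330,520,60,240)
p,d,m=grab('top');P=cloud(m,d);
k=(d>0)&(P[...,0]>320)&(P[...,0]<500)&(P[...,1]>80)&(P[...,1]<200)&(P[...,2]>10)&(P[...,2]<25)
print(k.sum(),cv2.minAreaRect(P[k][:,:2].astype(np.float32)))
cv2.imwrite('pics/t5.png',cv2.convertScaleAbs(cv2.resize(p[120:300,180:380,::-1],(600,540)),alpha=1.5))
print(r.sense()['eef_pos'],r.sense()['tcp_rot'])
```

```text
top 0.66 plane [412.7 142.7] [ 17.2 136.9] 88.2 | cloud [array([413.4, 142.8]), array([ 16.4, 137.1]), np.float64(88.0)] 164 z [ 7.6 14.6 19.3]
scene 0.59 plane [399.5 138.9] [ 21.5 106. ] 87.7 | cloud [array([401.3, 140.8]), array([ 16.7, 104. ]), np.float64(87.7)] 152 z [ 6.  17.4 20.2]
200 ((415.06573486328125, 143.0116729736328), (16.318944931030273, 140.22137451171875), 87.66508483886719)
[361.64164359 -36.80961601 155.33660904] [ 3.14116480e+00 -2.43621916e-03  3.09405180e+00]
```

View pics/t5.png

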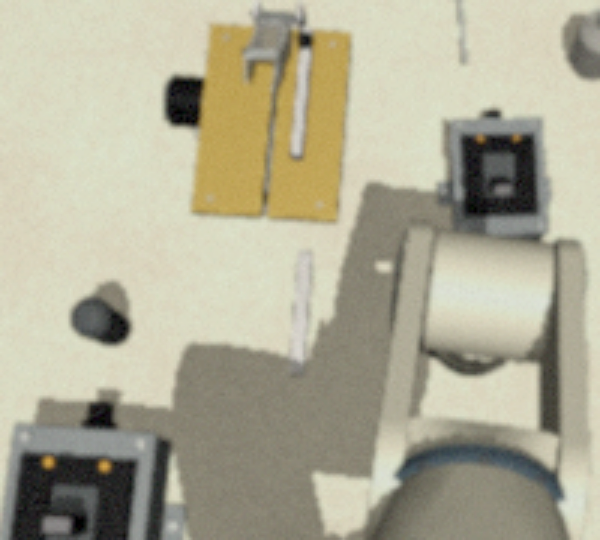

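Request:
move_arm([
  {"tx": -1.2,"ty": 4.5,"tz": 0,"rx": 0,"ry": 0,"rz": 0,"gripper": 0.1},
  {"tx": -1.2,"ty": 4.5,"tz": 0,"rx": 0,"ry": 0,"rz": 0,"gripper": 0.1},
  {"tx": -1.2,"ty": 4.5,"tz": 0,"rx": 0,"ry": 0,"rz": 0,"gripper": 0.1},
  {"tx": -1.1,"ty": 4.5,"tz": 0,"rx": 0,"ry": 0,"rz": 0,"gripper": 0.1},
  {"tx": 0,"ty": 0,"tz": 4,"rx": 0,"ry": 0,"rz": 0,"gripper": 0.1},
  {"tx": 0,"ty": 0,"tz": 4,"rx": 0,"ry": 0,"rz": 0,"gripper": 0.1},
  {"tx": 0,"ty": 0,"tz": 3,"rx": 0,"ry": 0,"rz": 0,"gripper": 0.1},
  {"tx": 0,"ty": 0,"tz": 0,"rx": 0,"ry": 0,"rz": 0,"gripper": 0.1},
  {"tx": 0,"ty": 0,"tz": 0,"rx": 0,"ry": 0,"rz": 0,"gripper": 0.1},
])

```text
clock: 13.7
eef_pos: [416.9, 141.6, 46.1]
tcp_rot: [-3.141, -0.002, 3.097]
contact_force: [-0.5, -0.4, 0.1]
opening: 0.55
```

Request:
move_arm([
  {"tx": 0,"ty": 0,"tz": 2,"rx": 0,"ry": 0,"rz": 0,"gripper": 0.1},
  {"tx": 0,"ty": 0,"tz": 1.5,"rx": 0,"ry": 0,"rz": 0,"gripper": 0.1},
  {"tx": 0,"ty": 0,"tz": 0.4,"rx": 0,"ry": 0,"rz": 0,"gripper": 0.1},
  {"tx": 0,"ty": 0,"tz": 0,"rx": 0,"ry": 0,"rz": 0,"gripper": 0.1},
  {"tx": 0,"ty": 0,"tz": 0,"rx": 0,"ry": 0,"rz": 0,"gripper": -1},
  {"tx": 0,"ty": 0,"tz": 0,"rx": 0,"ry": 0,"rz": 0,"gripper": -1},
  {"tx": 0,"ty": 0,"tz": 0,"rx": 0,"ry": 0,"rz": 0,"gripper": -1},
  {"tx": 0,"ty": 0,"tz": 0,"rx": 0,"ry": 0,"rz": 0,"gripper": -1},
  {"tx": 0,"ty": 0,"tz": 0,"rx": 0,"ry": 0,"rz": 0,"gripper": -1},
])

```text
clock: 14.6
eef_pos: [418.5, 140.9, 8.4]
tcp_rot: [3.141, 0.001, 3.095]
contact_force: [-1.9, 0.5, 11.6]
opening: 0.165
```

Run:
```python
from h import *
for n,b in(('top',(467.2,-333.6)),('scene',(470.1,-336.1))):
    a=np.load(f'{n}0.npz');m=r.camera_model(n);P=cloud(m,a['d']);th=np.radians(5.7)
    dx=P[...,0]-b[0];dy=P[...,1]-b[1];lx=dx*np.cos(th)+dy*np.sin(th);ly=-dx*np.sin(th)+dy*np.cos(th);z=P[...,2]
    print(n)
    for nm,s in(('ends',(np.abs(lx)>35)&(np.abs(lx)<75)),('mid',np.abs(lx)<22)):
        print(nm,end=': ')
        for y in range(-66,68,4):
            k=s&(ly>=y-2)&(ly<y+2)
            print(f"{y}:{np.percentile(z[k],90):.0f}/{np.median(z[k]):.0f}" if k.sum()>2 else f"{y}:-",end=' ')
        print()
    k=(np.abs(lx)<84)&(np.abs(ly)<58)&(z>20)&(z<40)&(np.abs(lx)>30)&(np.abs(lx)<74)&(ly>0)&(ly<20);print('inner wall y',np.median(ly[k]),np.polyfit(lx[k],ly[k],1), k.sum())
    k=(z>20)&(z<40)&(np.abs(lx)>30)&(np.abs(lx)<74)&(ly>32)&(ly<52);print('outer ch wall y',np.median(ly[k]),np.polyfit(lx[k],ly[k],1), k.sum())
    k2=(z>18)&(np.abs(ly)<52)&(ly>2)&(np.abs(lx)<74); print('wall lx hist',np.histogram(lx[k2],bins=np.arange(-74,78,4))[0])
    print('channel world',b[0]-25*np.sin(th),b[1]+25*np.cos(th))
    for o in r.place_of('tray_channel',n): print(o['confidence'],at_z(m,*o['location'],14))
```

```text
top
ends: -66:- -62:- -58:31/28 -54:32/21 -50:20/9 -46:26/14 -42:24/16 -38:28/11 -34:14/7 -30:8/5 -26:9/5 -22:8/4 -18:7/5 -14:9/5 -10:8/5 -6:9/4 -2:8/6 2:- 6:33/30 10:30/18 14:7/4 18:7/5 22:9/6 26:9/5 30:8/5 34:9/6 38:- 42:31/29 46:31/17 50:9/5 54:8/5 58:11/5 62:5/-1 66:1/-2 
mid: -66:- -62:- -58:32/28 -54:30/16 -50:9/4 -46:8/6 -42:9/7 -38:7/4 -34:8/5 -30:8/6 -26:8/4 -22:8/5 -18:7/5 -14:8/5 -10:9/5 -6:8/5 -2:7/5 2:6/4 6:7/4 10:9/5 14:8/4 18:10/5 22:7/4 26:8/5 30:8/6 34:9/6 38:8/4 42:8/6 46:9/6 50:9/6 54:7/4 58:9/4 62:4/-1 66:3/0 
inner wall y 8.384064923544127 [1.43579537e-03 8.18045509e+00] 61
outer ch wall y 43.99500064039652 [4.13360290e-03 4.36949663e+01] 59
wall lx hist [5 6 9 7 5 5 5 9 6 5 5 2 0 0 0 0 0 0 0 0 0 0 0 0 0 6 5 5 5 6 5 6 5 6 7 5 5]
channel world 464.71700625640904 -308.7236107509694
0.77 [ 463.96080612 -320.99145483   14.        ]
0.43 [732.65908399 190.92061994  14.        ]
scene
ends: -66:4/2 -62:- -58:33/32 -54:33/24 -50:29/20 -46:28/20 -42:29/20 -38:29/16 -34:21/9 -30:9/8 -26:10/8 -22:10/8 -18:10/8 -14:10/8 -10:11/8 -6:10/7 -2:10/8 2:15/10 6:34/32 10:33/21 14:10/8 18:9/8 22:10/8 26:10/8 30:9/8 34:9/8 38:10/9 42:34/32 46:33/25 50:11/8 54:11/8 58:10/8 62:4/3 66:4/2 
mid: -66:4/2 -62:- -58:33/32 -54:33/19 -50:10/8 -46:10/8 -42:9/8 -38:11/8 -34:9/8 -30:10/8 -26:10/8 -22:9/8 -18:10/8 -14:10/8 -10:9/8 -6:10/8 -2:11/8 2:10/8 6:10/9 10:10/8 14:11/8 18:10/8 22:10/9 26:10/8 30:9/8 34:10/8 38:10/8 42:9/8 46:10/8 50:9/8 54:10/8 58:10/7 62:4/2 66:4/2 
inner wall y 7.99230162033056 [2.67613752e-03 7.77480418e+00] 73
outer ch wall y 43.57561749632382 [3.80395858e-03 4.34611934e+01] 69
wall lx hist [ 6  7  7  3  8  4  7  6  6  6  9 14  0  0  0  0  0  0  0  0  0  0  0  0
  0  6  6  8  5  8  8  9  6  9  6  9  5]
channel world 467.61700625640907 -311.2236107509694
0.95 [ 461.10020758 -308.8834431    14.        ]
```

Request:
move_arm([
  {"tx": 0,"ty": 0,"tz": -1,"rx": 0,"ry": 0,"rz": 0,"gripper": -1},
  {"tx": 0,"ty": 0,"tz": -3,"rx": 0,"ry": 0,"rz": 0,"gripper": -1},
  {"tx": 0,"ty": 0,"tz": -4,"rx": 0,"ry": 0,"rz": 0,"gripper": -1},
  {"tx": 0,"ty": 0,"tz": -4,"rx": 0,"ry": 0,"rz": -4.3,"gripper": -1},
  {"tx": 0,"ty": 0,"tz": -3,"rx": 0,"ry": 0,"rz": -4.3,"gripper": -1},
  {"tx": 0,"ty": 0,"tz": 0,"rx": 0,"ry": 0,"rz": 0,"gripper": -1},
])

```text
clock: 15.3
eef_pos: [420.3, 141.4, 161.8]
tcp_rot: [3.14, 0.008, -3.036]
contact_force: [0.6, -0.5, -1.1]
opening: 0.162
```

Request:
move_arm([
  {"tx": 0,"ty": -2,"tz": 0,"rx": 0,"ry": 0,"rz": 0,"gripper": -1},
  {"tx": -0.2,"ty": -4,"tz": 0,"rx": 0,"ry": 0,"rz": 0,"gripper": -1},
  {"tx": 0,"ty": -4.5,"tz": 0,"rx": 0,"ry": 0,"rz": 0,"gripper": -1},
  {"tx": 0,"ty": -4.5,"tz": 0,"rx": 0,"ry": 0,"rz": 0,"gripper": -1},
  {"tx": 0,"ty": -4.5,"tz": 0,"rx": 0,"ry": 0,"rz": 0,"gripper": -1},
  {"tx": 0,"ty": -4.5,"tz": 0,"rx": 0,"ry": 0,"rz": 0,"gripper": -1},
  {"tx": 0,"ty": -4.5,"tz": 0,"rx": 0,"ry": 0,"rz": 0,"gripper": -1},
  {"tx": 0,"ty": -4.5,"tz": 0,"rx": 0,"ry": 0,"rz": 0,"gripper": -1},
  {"tx": 0,"ty": -4.5,"tz": 0,"rx": 0,"ry": 0,"rz": 0,"gripper": -1},
  {"tx": 0,"ty": -4.5,"tz": 0,"rx": 0,"ry": 0,"rz": 0,"gripper": -1},
  {"tx": 0,"ty": -3,"tz": 0,"rx": 0,"ry": 0,"rz": 0,"gripper": -1},
  {"tx": 0,"ty": 0,"tz": 0,"rx": 0,"ry": 0,"rz": 0,"gripper": -1},
])

```text
clock: 16.5
eef_pos: [466.4, -310.2, 156.8]
tcp_rot: [-3.141, 0.0, -3.042]
contact_force: [0.7, 0.4, -1.0]
opening: 0.161
```

Run:
```python
from barpos import *
s=r.sense();print(s['eef_pos'],s['tcp_rot'],s['opening'],s['contact_force'])
find(s['eef_pos'][2]+8,360,580,-400,-200)
s=r.sense();print(s['eef_pos'],s['tcp_rot'])
```

```text
[ 466.40706713 -310.1579835   156.76655893] [-3.14055788e+00  1.27100847e-04 -3.04170817e+00] 0.16128290753541114 [ 0.66017376  0.41701198 -0.98823863]
top 0.64 plane [ 517.1 -299.6] [15.4 29.2] 87.7 | cloud [array([ 518.1, -299.8]), array([15.9, 30.6]), np.float64(84.7)] 44 z [152.2 162.6 167.1]
scene 0.58 plane [ 478.4 -305.6] [139.2  18.7] 6.7 | cloud [array([ 473.4, -306.1]), array([127.3,  16.1]), np.float64(6.1)] 245 z [152.5 165.4 167.4]
scene skip [287.3, 211.4, 297.5, 228.4] 0.29
scene skip [323.5, 294.7, 358.0, 363.4] 0.27
[ 465.79579174 -305.52214527  156.73496678] [ 3.14033801e+00 -1.16965778e-03 -3.03773474e+00]
```

Request:
move_arm([
  {"tx": -0.2,"ty": -0.4,"tz": 2,"rx": 0,"ry": 0,"rz": 0,"gripper": -1},
  {"tx": 0,"ty": 0,"tz": 3.5,"rx": 0,"ry": 0,"rz": 0,"gripper": -1},
  {"tx": 0,"ty": 0,"tz": 3,"rx": 0,"ry": 0,"rz": 0,"gripper": -1},
  {"tx": 0,"ty": 0,"tz": 2,"rx": 0,"ry": 0,"rz": 0,"gripper": -1},
  {"tx": 0,"ty": 0,"tz": 0,"rx": 0,"ry": 0,"rz": 0,"gripper": -1},
  {"tx": 0,"ty": 0,"tz": 0,"rx": 0,"ry": 0,"rz": 0,"gripper": -1},
])

```text
clock: 17.3
eef_pos: [469.0, -309.6, 52.6]
tcp_rot: [3.141, -0.001, -3.037]
contact_force: [0.3, -0.4, -0.4]
opening: 0.163
```

Run:
```python
from h import *
p,d,m=grab('scene');cv2.imwrite('pics/s6.png',cv2.convertScaleAbs(cv2.resize(p[170:280,140:260,::-1],(600,550),interpolation=cv2.INTER_CUBIC),alpha=1.6))
s=r.sense();print(s['eef_pos'],s['tcp_rot'],s['contact_force'])
```

```text
[ 469.51411805 -310.19319499   53.32248678] [-3.14096926e+00  7.82402853e-04 -3.03687313e+00] [ 0.51086101 -1.014029   -0.59292697]
```

View pics/s6.png

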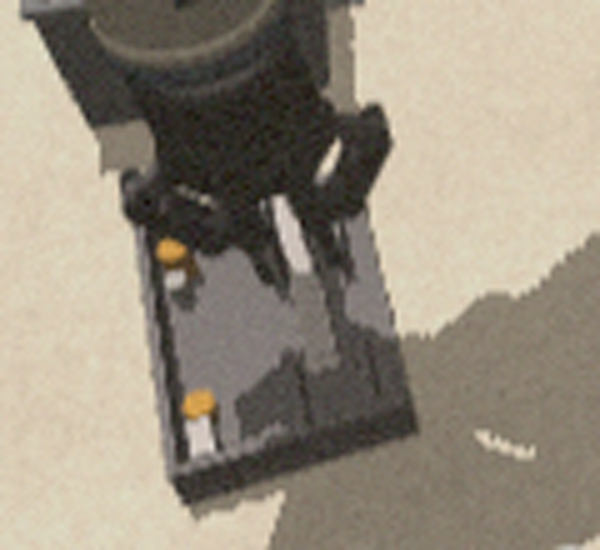

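Run:
```python
from h import *
m=r.camera_model('scene');th=np.radians(5.95)
def w(lx,ly,z): return np.array([466.1+1.5+lx*np.cos(th)-ly*np.sin(th),-309-1.3+lx*np.sin(th)+ly*np.cos(th),z])
f=lambda X:[round(float((proj(m,X)[1]-140)*5)),round(float((proj(m,X)[0]-170)*5))]
for nm,a in dict(wallL_near=(79,-18,30),wallL_notch=(28,-18,30),wallR_near=(79,18,30),wallR_notch=(28,18,30)).items(): print(nm,f(w(*a)))
for lx in (60,65,70,75): print('bar end top/bot',lx,f(w(lx,0,61)),f(w(lx,0,45)))
```

```text
wallL_near [303, 424]
wallL_notch [287, 345]
wallR_near [374, 401]
wallR_notch [356, 325]
bar end top/bot 60 [317, 349] [325, 367]
bar end top/bot 65 [319, 357] [327, 375]
bar end top/bot 70 [321, 365] [328, 382]
bar end top/bot 75 [322, 373] [330, 390]
```

Run:
```python
from h import *
th=np.radians(5.95)
for n,b in(('top',(-1.5,1.3)),('scene',(1.5,-1.3))):
    p,d,m=grab(n);P=cloud(m,d);dx=P[...,0]-466.1-b[0];dy=P[...,1]+309-b[1]
    lx=dx*np.cos(th)+dy*np.sin(th);ly=-dx*np.sin(th)+dy*np.cos(th);z=P[...,2]
    k=(d>0)&(np.abs(ly)<14)&(z>54)&(z<68)&(lx>10)&(lx<100)
    print(n,k.sum(),np.sort(lx[k])[-12:].round(),np.histogram(ly[k],bins=np.arange(-14,15,2))[0])
    k=(d>0)&(np.abs(ly)<14)&(z>35)&(z<68)&(lx<-10)&(lx>-100)
    print(' low',np.sort(lx[k])[:12].round(),k.sum())
    if n=='scene':
        k=(d>0)&(np.abs(ly)<10)&(z>44)&(z<58)&(lx>40)&(lx<100); print(np.median(lx[k]),k.sum(),np.sort(lx[k])[-10:].round(1))
```

```text
top 37 [64. 65. 66. 66. 67. 67. 67. 69. 70. 70. 71. 71.] [0 0 1 1 4 0 7 3 5 6 6 4 0 0]
 low [] 0
scene 155 [71. 71. 71. 71. 71. 71. 72. 72. 72. 73. 74. 74.] [ 2  2  6 17 17 19 16 18 17 18 19  3  0  1]
 low [-49. -48. -46. -44. -43. -42. -41. -39. -38. -38. -37. -35.] 41
70.61099136736026 21 [70.9 71.  71.1 71.2 71.3 71.6 71.7 71.9 72.1 72.2]
```

The bar sits within about 1 mm of the channel's centre both ways: its end is at +71 against 70 nominal, and it spans ±8 laterally. I'll lower it in.

Request:
move_arm([
  {"tx": 0,"ty": 0,"tz": 1.5,"rx": 0,"ry": 0,"rz": 0,"gripper": -1},
  {"tx": 0,"ty": 0,"tz": 1.2,"rx": 0,"ry": 0,"rz": 0,"gripper": -1},
  {"tx": 0,"ty": 0,"tz": 0.7,"rx": 0,"ry": 0,"rz": 0,"gripper": -1},
  {"tx": 0,"ty": 0,"tz": 0.3,"rx": 0,"ry": 0,"rz": 0,"gripper": -1},
  {"tx": 0,"ty": 0,"tz": 0,"rx": 0,"ry": 0,"rz": 0,"gripper": -1},
  {"tx": 0,"ty": 0,"tz": 0,"rx": 0,"ry": 0,"rz": 0,"gripper": -1},
])

```text
clock: 18.05
eef_pos: [468.8, -310.5, 15.0]
tcp_rot: [3.141, -0.0, -3.038]
contact_force: [-0.0, -0.9, -0.4]
opening: 0.158
```

Request:
move_arm([
  {"tx": 0,"ty": 0,"tz": 0.1,"rx": 0,"ry": 0,"rz": 0,"gripper": -1},
  {"tx": 0,"ty": 0,"tz": 0,"rx": 0,"ry": 0,"rz": 0,"gripper": -1},
])

```text
clock: 18.25
eef_pos: [469.0, -310.6, 14.5]
tcp_rot: [-3.141, 0.0, -3.038]
contact_force: [-1.1, 0.2, 3.5]
opening: 0.163
```

Request:
move_arm([
  {"tx": 0,"ty": 0,"tz": 0,"rx": 0,"ry": 0,"rz": 0,"gripper": -0.4},
  {"tx": 0,"ty": 0,"tz": 0,"rx": 0,"ry": 0,"rz": 0,"gripper": -0.2},
  {"tx": 0,"ty": 0,"tz": 0,"rx": 0,"ry": 0,"rz": 0,"gripper": -0.2},
  {"tx": 0,"ty": 0,"tz": -1,"rx": 0,"ry": 0,"rz": 0,"gripper": -0.2},
  {"tx": 0,"ty": 0,"tz": -3,"rx": 0,"ry": 0,"rz": 0,"gripper": -0.2},
  {"tx": 0,"ty": 0,"tz": -5,"rx": 0,"ry": 0,"rz": 0,"gripper": -0.2},
  {"tx": 0,"ty": 0,"tz": -5,"rx": 0,"ry": 0,"rz": 0,"gripper": -1},
  {"tx": 0,"ty": 0,"tz": -5,"rx": 0,"ry": 0,"rz": 0,"gripper": -1},
  {"tx": 0,"ty": 0,"tz": -5,"rx": 0,"ry": 0,"rz": 0,"gripper": -1},
  {"tx": 0,"ty": 5,"tz": 0,"rx": 0,"ry": 0,"rz": 0,"gripper": -1},
  {"tx": 0,"ty": 5,"tz": 0,"rx": 0,"ry": 0,"rz": 0,"gripper": -1},
  {"tx": 0,"ty": 5,"tz": 0,"rx": 0,"ry": 0,"rz": 0,"gripper": -1},
])

```text
clock: 19.45
eef_pos: [452.8, -160.0, 255.4]
tcp_rot: [-3.141, 0.002, -3.039]
contact_force: [1.5, 1.0, 0.3]
opening: -0.002
```

Request:
move_arm([
  {"tx": 0,"ty": 5,"tz": 0,"rx": 0,"ry": 0,"rz": 0,"gripper": -1},
  {"tx": 0,"ty": 4,"tz": 0,"rx": 0,"ry": 0,"rz": 0,"gripper": -1},
  {"tx": 0,"ty": 0,"tz": 0,"rx": 0,"ry": 0,"rz": 0,"gripper": -1},
])

```text
clock: 19.75
eef_pos: [442.9, -68.0, 255.0]
tcp_rot: [3.14, 0.0, -3.034]
contact_force: [0.3, 0.7, -0.2]
opening: -0.001
```

Run:
```python
from h import *
th=np.radians(5.95)
for n,b in(('top',(-1.5,1.3)),('scene',(1.5,-1.3))):
    p,d,m=grab(n);P=cloud(m,d);dx=P[...,0]-466.1-b[0];dy=P[...,1]+309-b[1]
    lx=dx*np.cos(th)+dy*np.sin(th);ly=-dx*np.sin(th)+dy*np.cos(th);z=P[...,2]
    k=(d>0)&(np.abs(ly)<13)&(z>14)&(z<28)&(np.abs(lx)<77)
    print(n,k.sum(),np.percentile(lx[k],[1,50,99]).round(1),np.percentile(ly[k],[3,50,97]).round(1),np.percentile(z[k],[10,50,90]).round(1))
    print([ (round(float(np.median(z[k&(abs(lx-c)<10)])),1)) for c in(-60,-40,-20,0,20,40,60)])
    if n=='top':
        cv2.imwrite('pics/t7.png',cv2.convertScaleAbs(cv2.resize(p[170:250,380:460,::-1],(480,480),interpolation=cv2.INTER_CUBIC),alpha=1.6))
        G=P[(d>0)&(P[...,2]>125)&(P[...,0]>600)&(P[...,0]<800)&(P[...,1]>100)&(P[...,1]<230)]
    else: G=P[(d>0)&(P[...,2]>125)&(P[...,0]>600)&(P[...,0]<800)&(P[...,1]>100)&(P[...,1]<230)]
    print('guard',len(G),G.min(0).round(),G.max(0).round(),G[G[:,2]>200].mean(0) if (G[:,2]>200).any() else None)
s=r.sense();print(s['eef_pos'],s['tcp_rot'],s['qpos'])
```

```text
top 210 [-68.6  -1.6  69. ] [-8.4  0.6  7.8] [17.3 21.2 24.5]
[21.2, 20.7, 21.4, 20.7, 22.2, 21.6, 21.7]
guard 246 [623. 143. 125.] [741. 196. 220.] [646.14209209 171.76937565 211.31713627]
scene 272 [-67.4   7.2  70.2] [-8.2 -0.2  7.2] [21.5 23.7 25.6]
[23.1, 23.9, 23.7, 24.0, 23.7, 23.7, 23.5]
guard 1082 [627. 140. 125.] [748. 195. 219.] [653.9016477  170.19336192 208.16955795]
[444.0262074  -71.18900809 255.02997821] [-3.14093045e+00  1.06826825e-03 -3.03507726e+00] [-1.62038288e-01  4.77869073e-02  1.96360605e+00 -3.92719781e-04
  1.12899404e+00 -1.83918195e+00]
```

View pics/t7.png

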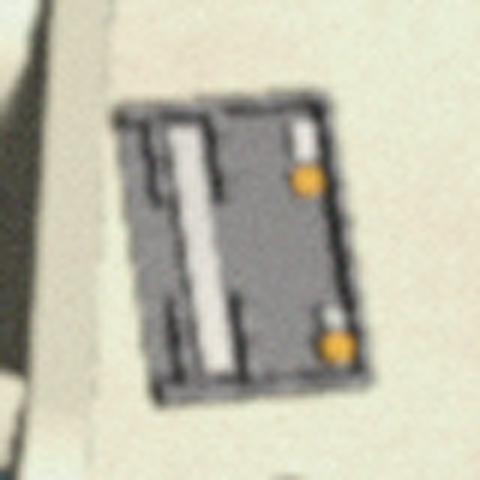

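The bar lies flat in the channel, at crop pixels (170–230, 120–375), centred to within 1 mm. Next is the guard.

Request:
move_arm([
  {"tx": 0,"ty": 0,"tz": 0,"rx": 0,"ry": 0,"rz": 4.4,"gripper": -1},
  {"tx": 0,"ty": 0,"tz": 0,"rx": 0,"ry": 0,"rz": 4.4,"gripper": -1},
  {"tx": -2.8,"ty": 3.2,"tz": 0,"rx": 0,"ry": 0,"rz": 0,"gripper": -1},
  {"tx": -2.8,"ty": 3.2,"tz": 0,"rx": 0,"ry": 0,"rz": 0,"gripper": -1},
  {"tx": -2.8,"ty": 3.2,"tz": 0,"rx": 0,"ry": 0,"rz": 0,"gripper": -1},
  {"tx": -2.8,"ty": 3.2,"tz": 0,"rx": 0,"ry": 0,"rz": 0,"gripper": -1},
  {"tx": -2.8,"ty": 3.2,"tz": 0,"rx": 0,"ry": 0,"rz": 0,"gripper": -1},
  {"tx": -2.8,"ty": 3.2,"tz": 0,"rx": 0,"ry": 0,"rz": 0,"gripper": -1},
  {"tx": -2.8,"ty": 3.2,"tz": 0,"rx": 0,"ry": 0,"rz": 0,"gripper": -1},
  {"tx": -2.8,"ty": 3.1,"tz": 0,"rx": 0,"ry": 0,"rz": 0,"gripper": -1},
  {"tx": 0,"ty": 0,"tz": 0,"rx": 0,"ry": 0,"rz": 0,"gripper": -1},
  {"tx": 0,"ty": 0,"tz": 0,"rx": 0,"ry": 0,"rz": 0,"gripper": -1},
])

```text
clock: 21.05
eef_pos: [681.0, 170.7, 253.4]
tcp_rot: [-3.141, -0.001, 3.091]
contact_force: [-0.6, -0.7, 0.2]
opening: -0.001
```

Request:
move_arm([
  {"tx": 0,"ty": 0,"tz": 2.5,"rx": 0,"ry": 0,"rz": 0,"gripper": -1},
  {"tx": 0,"ty": 0,"tz": 2,"rx": 0,"ry": 0,"rz": 0,"gripper": -1},
  {"tx": 0,"ty": 0,"tz": 1,"rx": 0,"ry": 0,"rz": 0,"gripper": -1},
  {"tx": 0,"ty": 0,"tz": 1,"rx": 0,"ry": 0,"rz": 0,"gripper": -1},
  {"tx": 0,"ty": 0,"tz": 1,"rx": 0,"ry": 0,"rz": 0,"gripper": -1},
])

```text
clock: 21.55
eef_pos: [680.9, 171.0, 179.7]
tcp_rot: [3.141, 0.001, 3.091]
contact_force: [0.1, -0.4, 1.6]
opening: -0.002
```

Request:
move_arm([
  {"tx": 0,"ty": 0,"tz": 1,"rx": 0,"ry": 0,"rz": 0,"gripper": -1},
  {"tx": 0,"ty": 0,"tz": 1,"rx": 0,"ry": 0,"rz": 0,"gripper": -1},
  {"tx": 0,"ty": 0,"tz": 1,"rx": 0,"ry": 0,"rz": 0,"gripper": -1},
])

```text
clock: 21.85
eef_pos: [680.5, 171.9, 148.9]
tcp_rot: [3.141, 0.0, 3.092]
contact_force: [-0.5, 0.6, 1.9]
opening: -0.001
```

Request:
move_arm([
  {"tx": 0,"ty": 0,"tz": 1,"rx": 0,"ry": 0,"rz": 0,"gripper": -1},
  {"tx": 0,"ty": 0,"tz": 1,"rx": 0,"ry": 0,"rz": 0,"gripper": -1},
  {"tx": 0,"ty": 0,"tz": 0.4,"rx": 0,"ry": 0,"rz": 0,"gripper": -1},
  {"tx": 0,"ty": 0,"tz": 0,"rx": 0,"ry": 0,"rz": 0,"gripper": -1},
])

```text
clock: 22.25
eef_pos: [679.9, 171.7, 124.1]
tcp_rot: [-3.141, -0.001, 3.092]
contact_force: [0.1, 0.3, -0.3]
opening: 0.003
```

Request:
move_arm([
  {"tx": 0,"ty": 0,"tz": 0.3,"rx": 0,"ry": 0,"rz": 0,"gripper": -1},
  {"tx": 0,"ty": 0,"tz": 0,"rx": 0,"ry": 0,"rz": 0,"gripper": -1},
])

```text
clock: 22.45
eef_pos: [680.6, 171.8, 122.3]
tcp_rot: [3.142, 0.0, 3.092]
contact_force: [0.6, 0.2, -0.3]
opening: -0.001
```

Request:
move_arm([
  {"tx": 0,"ty": 0,"tz": 0.2,"rx": 0,"ry": 0,"rz": 0,"gripper": -1},
  {"tx": 0,"ty": 0,"tz": 0,"rx": 0,"ry": 0,"rz": 0,"gripper": -1},
])

```text
clock: 22.65
eef_pos: [680.6, 171.8, 120.6]
tcp_rot: [3.141, 0.001, 3.092]
contact_force: [0.2, -0.8, 1.8]
opening: 0.002
```

Request:
move_arm([
  {"tx": 0,"ty": 0,"tz": 0.1,"rx": 0,"ry": 0,"rz": 0,"gripper": -1},
  {"tx": 0,"ty": 0,"tz": 0,"rx": 0,"ry": 0,"rz": 0,"gripper": -1},
])

```text
clock: 22.85
eef_pos: [680.7, 171.8, 120.5]
tcp_rot: [3.141, 0.001, 3.092]
contact_force: [-3.6, 0.1, 9.2]
opening: -0.002
```

Run:
```python
from h import *
p,d,m=grab('scene');P=cloud(m,d)
cv2.imwrite('pics/s8.png',cv2.convertScaleAbs(cv2.resize(p[150:290,330:470,::-1],(560,560),interpolation=cv2.INTER_CUBIC),alpha=1.6))
s=r.sense();print(s['eef_pos'],s['contact_force'])
```

```text
[680.65141946 171.79624112 120.5149482 ] [-2.94888786 -1.13040321  8.40552339]
```

View pics/s8.png

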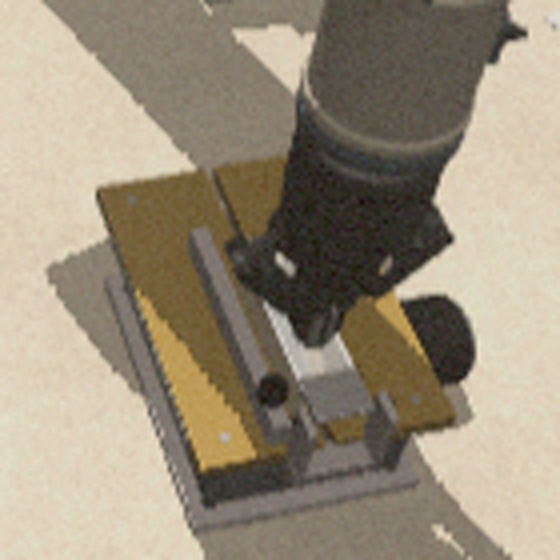

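Request:
move_arm([
  {"tx": 0,"ty": 0,"tz": 0.1,"rx": 0,"ry": 0,"rz": 0,"gripper": -1},
  {"tx": 0,"ty": 0,"tz": 0,"rx": 0,"ry": 0,"rz": 0,"gripper": -1},
])

```text
clock: 23.1
eef_pos: [680.7, 171.8, 120.4]
tcp_rot: [3.141, 0.001, 3.092]
contact_force: [-6.0, -1.3, 15.3]
opening: 0.001
```

Request:
move_arm([
  {"tx": 0,"ty": 0,"tz": -3,"rx": 0,"ry": 0,"rz": 0,"gripper": -1},
  {"tx": 0,"ty": 0,"tz": -5,"rx": 0,"ry": 0,"rz": -5.4,"gripper": -1},
  {"tx": 2.3,"ty": -3,"tz": 0,"rx": 0,"ry": 0,"rz": 0,"gripper": -1},
  {"tx": 2.3,"ty": -3,"tz": 0,"rx": 0,"ry": 0,"rz": 0,"gripper": -1},
  {"tx": 2.3,"ty": -3,"tz": 0,"rx": 0,"ry": 0,"rz": 0,"gripper": -1},
  {"tx": 2.3,"ty": -3,"tz": 0,"rx": 0,"ry": 0,"rz": 0,"gripper": -1},
  {"tx": 2.3,"ty": -3,"tz": 0,"rx": 0,"ry": 0,"rz": 0,"gripper": -1},
  {"tx": 2.3,"ty": -3,"tz": 0,"rx": 0,"ry": 0,"rz": 0,"gripper": -1},
  {"tx": 2.4,"ty": -3.2,"tz": 0,"rx": 0,"ry": 0,"rz": 0,"gripper": -1},
  {"tx": 2.5,"ty": -3.2,"tz": 0,"rx": 0,"ry": 0,"rz": 0,"gripper": -1},
  {"tx": 0,"ty": 0,"tz": 0,"rx": 0,"ry": 0,"rz": 0,"gripper": -1},
])

```text
clock: 24.2
eef_pos: [501.6, -83.1, 198.2]
tcp_rot: [-3.141, -0.002, -3.1]
contact_force: [0.3, 0.7, 0.3]
opening: -0.002
```

```bash
cat > guard.py <<'E'
from h import *
th=np.radians(-2.7)
def guard():
  for n,b in(('top',(-1.5,1.3)),('scene',(1.5,-1.3))):
    p,d,m=grab(n);P=cloud(m,d);dx=P[...,0]-631.4-b[0];dy=P[...,1]-174-b[1]
    lx=dx*np.cos(th)+dy*np.sin(th);ly=-dx*np.sin(th)+dy*np.cos(th);z=P[...,2]
    k=(d>0)&(np.abs(ly)<14)&(z>108)&(lx>-25)&(lx<90)
    print(n,k.sum(),[(c,int((k&(abs(lx-c)<8)).sum()),round(float(np.median(z[k&(abs(lx-c)<8)])),1)) for c in(-20,-10,5,20,35,50,65,80) if (k&(abs(lx-c)<8)).sum()>2],'zmax',z[k].max() if k.any() else None)
    k=(np.abs(P[...,0]-562-b[0])<60)&(np.abs(P[...,1]+77)<45)&(z>95)&(z<125)
    if k.sum(): Q=P[k]-[b[0],b[1],0];print(' lever',k.sum(),Q[Q[:,2]>102].mean(0).round(1) if (Q[:,2]>102).any() else '',Q.min(0).round(),Q.max(0).round())
  s=r.sense();print(s['clock'],s['eef_pos'],s['tcp_rot'],s['contact_force'])
  return
E
python3 -c "
from guard import *
guard()"
```

```text
top 288 [(-20, 33, 121.6), (-10, 40, 119.5), (5, 44, 120.2), (20, 40, 119.1), (35, 39, 119.5), (50, 41, 119.9), (65, 36, 118.6), (80, 41, 120.7)] zmax 130.51838223339385
scene 476 [(-20, 64, 123.1), (-10, 58, 122.0), (5, 64, 122.0), (20, 61, 122.0), (35, 63, 122.3), (50, 67, 121.6), (65, 70, 121.9), (80, 69, 123.6)] zmax 130.34572923468974
 lever 76 [545.3 -79.  108.2] [535. -90.  95.] [555. -68. 113.]
24.3 [504.40007392 -80.9054106  198.61069306] [ 3.14154747e+00  9.22355572e-04 -3.09902223e+00] [0.92151434 0.40310962 0.77585722]
```

The guard is flat: its plate sits at z≈120 along its whole length. The lever is still off, so I now throw it on.

Request:
move_arm([
  {"tx": 0,"ty": 0.2,"tz": 4,"rx": 0,"ry": 0,"rz": 0,"gripper": -1},
  {"tx": 0,"ty": 0,"tz": 4,"rx": 0,"ry": 0,"rz": 0,"gripper": -1},
  {"tx": 0,"ty": 0,"tz": 2.2,"rx": 0,"ry": 0,"rz": 0,"gripper": -1},
  {"tx": 0,"ty": 0,"tz": 0,"rx": 0,"ry": 0,"rz": 0,"gripper": -1},
  {"tx": -0.8,"ty": 0,"tz": 0,"rx": 0,"ry": 0,"rz": 0,"gripper": -1},
  {"tx": -0.8,"ty": 0,"tz": 0,"rx": 0,"ry": 0,"rz": 0,"gripper": -1},
  {"tx": -0.6,"ty": 0,"tz": 0,"rx": 0,"ry": 0,"rz": 0,"gripper": -1},
  {"tx": -0.6,"ty": 0,"tz": 0,"rx": 0,"ry": 0,"rz": 0,"gripper": -1},
])

```text
clock: 25.1
eef_pos: [533.3, -77.0, 97.3]
tcp_rot: [-3.141, 0.001, -3.097]
contact_force: [-1.9, -0.2, 2.8]
opening: 0.001
```

Request:
move_arm([
  {"tx": -0.6,"ty": 0,"tz": 0,"rx": 0,"ry": 0,"rz": 0,"gripper": -1},
  {"tx": -0.6,"ty": 0,"tz": 0,"rx": 0,"ry": 0,"rz": 0,"gripper": -1},
  {"tx": -0.6,"ty": 0,"tz": 0,"rx": 0,"ry": 0,"rz": 0,"gripper": -1},
])

```text
clock: 25.4
eef_pos: [550.8, -76.3, 96.4]
tcp_rot: [-3.142, 0.0, -3.097]
contact_force: [-3.1, -1.3, 2.0]
opening: 0.001
```

Request:
move_arm([
  {"tx": -0.4,"ty": 0,"tz": 0,"rx": 0,"ry": 0,"rz": 0,"gripper": -1},
  {"tx": -0.4,"ty": 0,"tz": 0,"rx": 0,"ry": 0,"rz": 0,"gripper": -1},
  {"tx": -0.3,"ty": 0,"tz": 0,"rx": 0,"ry": 0,"rz": 0,"gripper": -1},
  {"tx": 0,"ty": 0,"tz": 0,"rx": 0,"ry": 0,"rz": 0,"gripper": -1},
])

```text
clock: 25.8
eef_pos: [561.7, -75.8, 96.1]
tcp_rot: [-3.142, 0.0, -3.097]
contact_force: [0.1, -0.1, 0.1]
opening: -0.003
```

Request:
move_arm([
  {"tx": -0.2,"ty": 0,"tz": 0,"rx": 0,"ry": 0,"rz": 0,"gripper": -1},
  {"tx": 0,"ty": 0,"tz": 0,"rx": 0,"ry": 0,"rz": 0,"gripper": -1},
])

```text
clock: 26.0
eef_pos: [563.2, -75.7, 96.1]
tcp_rot: [3.142, -0.0, -3.097]
contact_force: [-1.5, -0.8, -1.0]
opening: -0.002
```

Request:
move_arm([
  {"tx": -0.2,"ty": 0,"tz": 0,"rx": 0,"ry": 0,"rz": 0,"gripper": -1},
  {"tx": 0,"ty": 0,"tz": 0,"rx": 0,"ry": 0,"rz": 0,"gripper": -1},
])

```text
clock: 26.2
eef_pos: [565.3, -75.6, 96.2]
tcp_rot: [3.142, -0.0, -3.097]
contact_force: [-1.7, 0.5, -0.4]
opening: 0.002
```

Request:
move_arm([
  {"tx": -0.2,"ty": 0,"tz": 0,"rx": 0,"ry": 0,"rz": 0,"gripper": -1},
  {"tx": 0,"ty": 0,"tz": 0,"rx": 0,"ry": 0,"rz": 0,"gripper": -1},
])

```text
clock: 26.4
eef_pos: [567.5, -75.5, 96.3]
tcp_rot: [3.142, 0.0, -3.097]
contact_force: [-2.0, -0.8, -0.1]
opening: -0.003
```

Run:
```python
from guard import *
guard()
p,d,m=grab('scene')
cv2.imwrite('pics/s9.png',cv2.convertScaleAbs(cv2.resize(p[180:270,250:340,::-1],(540,540),interpolation=cv2.INTER_CUBIC),alpha=2))
```

```text
top 281 [(-20, 26, 120.8), (-10, 38, 119.6), (5, 42, 120.2), (20, 39, 119.7), (35, 39, 118.6), (50, 39, 119.0), (65, 40, 119.8), (80, 43, 121.9)] zmax 127.58250995374651
scene 477 [(-20, 68, 122.9), (-10, 60, 122.0), (5, 63, 122.0), (20, 66, 122.2), (35, 61, 122.1), (50, 66, 122.0), (65, 68, 122.2), (80, 64, 123.3)] zmax 132.70975877450797
 lever 122 [580.5 -76.3 112.5] [564. -88.  96.] [595. -61. 125.]
26.5 [567.50162855 -75.51119984  96.35523973] [-3.14155441e+00  4.15366972e-04 -3.09700261e+00] [-1.04846192  0.2458154  -0.27530602]
```

View pics/s9.png

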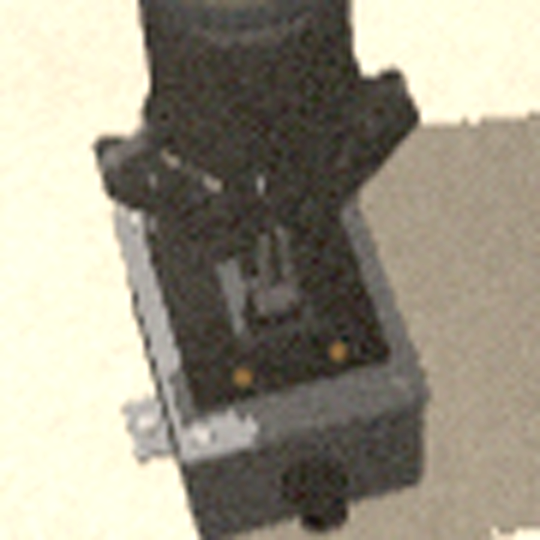

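Request:
move_arm([
  {"tx": -0.2,"ty": 0,"tz": 0,"rx": 0,"ry": 0,"rz": 0,"gripper": -1},
  {"tx": 0,"ty": 0,"tz": 0,"rx": 0,"ry": 0,"rz": 0,"gripper": -1},
])

```text
clock: 26.75
eef_pos: [568.6, -75.4, 96.1]
tcp_rot: [3.141, -0.002, -3.097]
contact_force: [-4.7, -0.9, 2.0]
opening: -0.0
```

Request:
move_arm([
  {"tx": -0.2,"ty": 0,"tz": 0,"rx": 0,"ry": 0,"rz": 0,"gripper": -1},
  {"tx": 0,"ty": 0,"tz": 0,"rx": 0,"ry": 0,"rz": 0,"gripper": -1},
])

```text
clock: 26.95
eef_pos: [569.0, -75.4, 95.9]
tcp_rot: [3.141, -0.005, -3.097]
contact_force: [-10.1, 0.0, 6.2]
opening: 0.003
```

Request:
move_arm([
  {"tx": -0.2,"ty": 0,"tz": 0,"rx": 0,"ry": 0,"rz": 0,"gripper": -1},
  {"tx": 0,"ty": 0,"tz": 0,"rx": 0,"ry": 0,"rz": 0,"gripper": -1},
])

```text
clock: 27.15
eef_pos: [569.4, -75.3, 95.8]
tcp_rot: [3.141, -0.008, -3.097]
contact_force: [-15.7, -1.4, 10.1]
opening: -0.001
```

Request:
move_arm([
  {"tx": -0.2,"ty": 0,"tz": 0,"rx": 0,"ry": 0,"rz": 0,"gripper": -1},
  {"tx": 0,"ty": 0,"tz": 0,"rx": 0,"ry": 0,"rz": 0,"gripper": -1},
])

```text
clock: 27.35
eef_pos: [569.8, -75.2, 95.6]
tcp_rot: [3.141, -0.011, -3.097]
contact_force: [-21.2, -2.9, 14.6]
opening: 0.002
```

Request:
move_arm([
  {"tx": 1.2,"ty": 0,"tz": 0,"rx": 0,"ry": 0,"rz": 0,"gripper": -1},
  {"tx": 1.5,"ty": 0,"tz": 0,"rx": 0,"ry": 0,"rz": 0,"gripper": -1},
  {"tx": 1,"ty": 0,"tz": -3,"rx": 0,"ry": 0,"rz": 0,"gripper": -1},
  {"tx": 1,"ty": 0,"tz": -4,"rx": 0,"ry": 0,"rz": 0,"gripper": -1},
  {"tx": 2,"ty": 2,"tz": -4,"rx": 0,"ry": 0,"rz": 0,"gripper": -1},
  {"tx": 3,"ty": 3,"tz": -2,"rx": 0,"ry": 0,"rz": 0,"gripper": -1},
  {"tx": 3,"ty": 3,"tz": 0,"rx": 0,"ry": 0,"rz": 0,"gripper": -1},
  {"tx": 3,"ty": 4,"tz": 0,"rx": 0,"ry": 0,"rz": 0,"gripper": -1},
  {"tx": 0,"ty": 4,"tz": 0,"rx": 0,"ry": 0,"rz": 0,"gripper": -1},
  {"tx": 0,"ty": 0,"tz": 0,"rx": 0,"ry": 0,"rz": 0,"gripper": -1},
])

```text
clock: 28.35
eef_pos: [411.4, 81.2, 227.2]
tcp_rot: [3.14, 0.004, -3.094]
contact_force: [-0.1, -0.4, 0.2]
opening: -0.002
```

Run:
```python
from guard import *
guard()
p,d,m=grab('scene')
cv2.imwrite('pics/s10.png',cv2.convertScaleAbs(cv2.resize(p[140:370,140:460,::-1],(800,575),interpolation=cv2.INTER_CUBIC),alpha=1.5))
Zs=dict(bottle=0,screwdriver=0,microphone=0)
for q in Zs:
    for o in r.place_of(q,'scene')[:1]: print(q,round(o['confidence'],2),np.round(o['location']),at_z(m,*o['location'],0).round())
```

```text
top 286 [(-20, 33, 122.1), (-10, 42, 119.8), (5, 44, 119.4), (20, 38, 119.3), (35, 42, 119.2), (50, 39, 119.6), (65, 39, 119.7), (80, 38, 121.2)] zmax 128.67471816066293
 lever 42 [584.9 -76.7 106.5] [574. -87.  95.] [593. -67. 112.]
scene 486 [(-20, 68, 123.3), (-10, 59, 122.5), (5, 60, 122.0), (20, 63, 122.2), (35, 65, 122.1), (50, 65, 122.2), (65, 69, 122.1), (80, 67, 123.8)] zmax 131.1849424126537
 lever 62 [589.  -77.  109.1] [581. -88.  95.] [595. -67. 113.]
28.45 [411.93485034  78.46765196 226.81470476] [ 3.14147663e+00  2.25704655e-03 -3.09429446e+00] [ 0.1423055   1.09499901 -0.34402431]
bottle 0.68 [313. 264.] [ 728. -191.    0.]
screwdriver 0.64 [229. 298.] [515. -62.   0.]
microphone 0.88 [171. 418.] [395. 361.   0.]
```

View pics/s10.png

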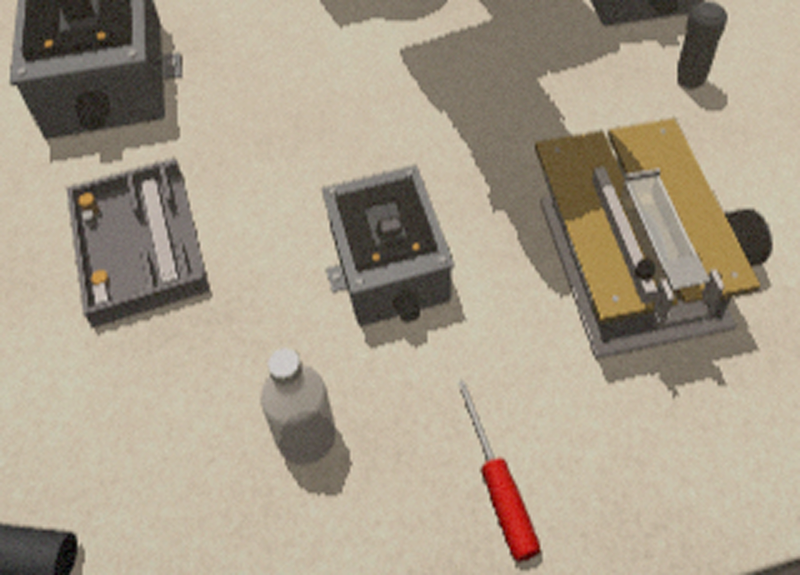

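The final picture shows the lever leaning to ON at (390,222), the guard flat over the blade at (660,230), the bar in the channel at (160,230), and the bystanders in place. I'm handing in.

```bash
python3 -c "
from rig import r
print(r.sign_off())"
```

```text
the job is handed in; nothing more can be done
None
```

I did every step in the order you asked and handed the job in at about 28.5 s of the 72 s allowed; no verdict came back.

**What I did**
- **Breaker off:** I pushed the handle of the smallest breaker to its OFF stop.
- **Bar out:** I drew the bar out by its front end, laid it flat on the bench, let go and took it again by its middle.
- **Bar stowed:** I lowered it into the tray channel until it touched and then released it. It was not dropped.
- **Guard down, breaker on:** I swung the guard onto its stop, and only then threw the handle to the ON stop.

**Last checks**
- **Bar:** it lies flat in the channel, top at about 22 mm, and its centre is within about 1 mm of the channel's.
- **Guard:** its plate is level at about 120 mm along its whole length. It did not move under 15 N.
- **Handle:** the hard stop was felt at both ends, at 18 N off and 21 N on. In the images it moved from about x 545 to 585–589 mm.
- **Bench contact:** the highest force I saw was about 30 N, for a moment while setting the bar on the bench.
- **Bystanders:** the bottle and screwdriver look unmoved in the last picture, and I never went near the microphone.

**Disagreements**
- The screwdriver network's last report was false: it pointed at the breaker, so I judged the screwdriver by eye.
- The microphone network's last position is about 20 mm off its first one. It was about as unsteady at the start, when its two cameras differed by about that much.
- The two cameras differ by about 3 mm throughout, so I averaged them.

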